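# Kit salvaged blower parts on two spindles

## Robot

A 6-joint arm with a two-finger parallel gripper is mounted at the origin on the work surface. World frame = base frame: x ahead of the robot, y to its left, z up, the work surface at z = 0. Lengths are in m, angles in rad, forces in N, time in s.
With the tool pointing down it reaches from about 0.35 to 0.775 m from the base axis. Payload 5.5 kg.
Tool frame: the origin (TCP) lies between the finger pads; the fingertips stand env.nose_length ahead of it and the grasp point (between the pads) lies 8 mm behind it (env.nose_length is the distance from the TCP to the fingertips, in m); z points along the fingers, y is the direction in which the jaws open and shut (so a half turn about z gives the same grasp; the last joint's range is limited). The gripper opens to 85 mm and grips with 20 to 120 N. Pads are 22 mm wide; open, the fingers measure 114 mm over their backs; the gripper's body (76 mm by 85 mm) begins 54 mm behind the grasp point. The pads swing forward as they close: fully open they stand 13 mm farther back than shut.
Start: joints at [1.149, 0.313, 0.046, 1.304, 0, 1.431], TCP at [0.16, 0.552, 0.242] pointing down, gripper open.
Joint ranges: [-2.76, 2.76], [-0.86, 1.69], [-1.03, 1.26], [-2.2, 2.34], [-1.47, 1.5], [-3.14, 3.14]. Speed limits (rad/s): [2.57, 2.57, 3.14, 3.14, 3.14, 3.14].

## Interface

Orientations are given as a unit quaternion [w, x, y, z].
In Python, from workcell import env gives the robot as it stands. The module is installed in compiled form; this text tells all that it offers.
- The arm moves only by the shell command python3 -m creep 'ROWS' [FORCE]. ROWS is a JSON object of lists of equal length, an entry for each row: "hand": the finger opening in mm, from 0 to 85.4; "delta_pos": the shift along the tool's x, y, z scaled (see below), a list of three; "turn": the turn about the tool's z scaled (see below). In form: {"hand": [hand, ...], "delta_pos": [[dx, dy, dz], ...], "turn": [turn, ...]}. A call has exactly 5 rows; each row shifts and turns the commanded pose from where the row before left it, along the tool's axes as they then stand; what a row does not reach is not made up. The controller multiplies each number of a shift by 0.8 m and each number of a turn by 5 degrees. A row lasts 1/12 s, in which the tool goes at most 41.7 mm and 7.16 degrees, less where a joint would pass 70% of its speed; a pose out of reach is approached as far as the arm can. A call with a number of a shift or a turn outside -1 to 1 is refused whole. A call with a gripper value outside its range is refused whole. The fingers move at their own pace and stop on an object; FORCE is the grip in N (left out, the last holds). Time passes only in rows, so rows that do not move let the fingers close, or fill a call up. It gives the time, the measured TCP pose, the force and the opening at its end, in the units of the state.
- env.get_state(): the state, without advancing time (a new reading comes with each control period).
- env.read_camera(name): name is "scene" or "top" or "wrist"; returns a dict with "pixels" (400x640x3 uint8, red, green, blue), "depth" (400x640 float32, m along the optical axis (not along the pixel's ray), 0 where there is no reading), "fx", "fy", "cx", "cy" (pixels), "origin" and "orientation" of the camera in the world. Camera axes: x right, y down, z forward; pixel columns grow to the right and rows downward; lengths in m; the calibration is good to about 2 mm. A picture is of the moment at which its call begins.
- env.hand_in(): hands the job in, once; it reports no verdict.
Trained networks look in the newest picture that a camera, given by its name, has taken for a name from the list of things; names that differ only in an ending like _2 or _b are one class to them, and where a whole thing is asked for, a point or a joint stands for the part that bears it (a point fixed in the world has none). Each returns a list of dicts, best first, with "score" (0 to 1); they miss things now and then, are a little off and sometimes report something else, mostly with a low value. They report only what shows in the picture. A call takes as long as a camera call. They do not tell look-alikes from the thing itself.
- env.find_in(camera, target): "location" ([row, column] in pixels, amid what is visible of it).
- env.pinpoint(camera, target): "location" ([row, column] in pixels: a listed point, or the origin of a listed thing).
The state is a dict: "clock": time; "joint_pos": joint angles; "qvel": joint speeds; "tau": joint torques, N m; "tcp_pos": TCP position; "orientation": TCP orientation; "wrist_force": force on the tool from outside, world axes, zero at the start; "ft_torque": the same for the moment, N m; "finger_gap": finger opening in m.
Only numpy, scipy, OpenCV 4.12 (cv2) and the standard library are available. Lean on these libraries where they do the work, as an engineer would, in place of code of your own. Each camera call takes 0.05 s, during which the arm holds its last target.

## Task

Kit the salvaged blower parts on the two upright spindles in refitting order. On the round-footed spindle put the belt pulley at the bottom, then the plain sleeve, then the fan wheel on top; on the square-footed spindle put the gear at the bottom, then the flanged bush. Keep every part the way up it lies now, each one resting fully down on the one below; set the parts down rather than dropping them, do not knock over the cup of screws, and let go of everything at the end.

Things in the scene. Friction and masses are not known exactly. Their poses are not given: they have to be found in the camera images.
- pulley_c (a point): Belt pulley, aluminium: 60 mm diameter, 20 mm high, a ring with a groove (48 mm diameter, from 5 to 15 mm up) round its rim; a round through bore of 22 mm diameter runs along its vertical axis. The point is on that axis, half-way up; z is up. It starts lying flat on the bench, the right way up. Grip it across the rim.
- sleeve_c (a point): Plain sleeve, steel: a thick smooth tube 38 mm in diameter, 24 mm high; a round through bore of 22 mm diameter runs along its vertical axis. The point is on that axis, half-way up; z is up. It starts lying flat on the bench, the right way up.
- fan_c (a point): Fan wheel: a black disc of 92 mm diameter and 3 mm thick with twelve radial blades on it (up to 12 mm above its underside) and a grey hub of 36 mm diameter that rises to 44 mm; 44 mm high in all; a round through bore of 22 mm diameter runs along its vertical axis. The point is on that axis, half-way up; z is up. It starts lying flat on the bench, the right way up. Grip it by the hub, above the blades.
- gear_c (a point): Spur gear, dark steel: a toothed ring of 53 mm diameter over its 18 teeth (44 mm at their roots), 16 mm high; a round through bore of 22 mm diameter runs along its vertical axis. The point is on that axis, half-way up; z is up. It starts lying flat on the bench, the right way up. Grip it across the teeth.
- bush_c (a point): Flanged bush, brass: a flange of 46 mm diameter and 6 mm thick at the bottom, a neck of 30 mm diameter above it; 26 mm high in all; a round through bore of 22 mm diameter runs along its vertical axis. The point is on that axis, half-way up; z is up. It starts lying flat on the bench, the right way up. Grip it by the neck.
- round_spindle: Spindle with a round steel foot (96 mm diameter, 8 mm thick) fixed to the bench and an upright steel post of 14 mm diameter in its middle, tapered over its last 8 mm; the post's tip is 68 mm above the bench. Origin on the post's axis at bench height; z up. Parts rest on the foot's top, 8 mm up.
- square_spindle: Spindle with a square steel foot (84 by 84 mm, 8 mm thick) fixed to the bench and an upright steel post of 14 mm diameter in its middle, tapered over its last 8 mm; the post's tip is 52 mm above the bench. Origin on the post's axis at bench height; z up. Parts rest on the foot's top, 8 mm up.
- cup_c (a point): White plastic cup of screws, loose, to be left standing: 66 mm diameter at the rim, 70 mm high. The point is on its axis, half-way up; z is up. A flat disk drive (70 by 100 by 10 mm) and two small scrap pieces (a 28 mm finned heat sink, a 22 mm capacitor, both under 30 mm high) lie among the things too; no rule concerns these.
Not all that is in view belongs to the job. What is shaped like the round_spindle but brown or orange is not meant.

How it is judged:
At the end, for the whole second after the job is handed in: Round foot: pulley (centre 18 mm above the bench), sleeve (40), fan (74). Square foot: gear (16), bush (37). Each within 8 mm of the post axis and 4 mm of its height, within 0.12 rad of upright, slower than 0.02 m/s; cup within 0.2 rad of upright (horizontal distance between each of pulley_c, sleeve_c, fan_c and round_spindle below 0.008 m and z of pulley_c in the frame of round_spindle between 0.014 and 0.022 m and angle between each of pulley_c, sleeve_c, fan_c, gear_c, bush_c's own z axis and vertical below 0.12 rad and linear speed of each of pulley, sleeve, fan, gear, bush below 0.02 m/s and z of sleeve_c in the frame of round_spindle between 0.036 and 0.044 m and z of fan_c in the frame of round_spindle between 0.07 and 0.078 m and horizontal distance between each of gear_c, bush_c and square_spindle below 0.008 m and z of gear_c in the frame of square_spindle between 0.012 and 0.02 m and z of bush_c in the frame of square_spindle between 0.033 and 0.041 m and angle between cup_c's own z axis and vertical below 0.2 rad); the robot touches nothing.
It fails at once if a part is dropped from more than about 4 cm ((linear speed of pulley above 0.9 m/s and contact force between the fingers and pulley below 0.01 N) or (linear speed of sleeve above 0.9 m/s and contact force between the fingers and sleeve below 0.01 N) or (linear speed of fan above 0.9 m/s and contact force between the fingers and fan below 0.01 N) or (linear speed of gear above 0.9 m/s and contact force between the fingers and gear below 0.01 N) or (linear speed of bush above 0.9 m/s and contact force between the fingers and bush below 0.01 N)).
It fails at once if the cup of screws is knocked over (angle between cup_c's own z axis and vertical above 0.6 rad).
It also fails if it takes over 131 s, if anything falls off the work surface, if the arm or the gripper's body presses on something with over 40 N, if the wrist force passes 120 N, or if a joint passes its speed limit or range.

## Working session

There is one attempt and no reset: what is moved stays moved. The work goes in short steps, Python scripts to look and compute and a shell command to move; the robot and the scene stay as the last step left them, time stands still between calls to the robot, and variables do not carry over. Pictures are saved under pics/ and viewed, and the job is handed in when it is done.

```bash
mkdir -p pics; ls; cat > h.py <<'E'
import numpy as np, cv2
from workcell import env
from scipy.spatial.transform import Rotation as R
def rot(q): return R.from_quat([q[1],q[2],q[3],q[0]]).as_matrix()
def cam(n,save=None):
    c=env.read_camera(n)
    if save: cv2.imwrite('pics/'+save,cv2.cvtColor(c['pixels'],cv2.COLOR_RGB2BGR))
    return c
def cloud(c):
    d=c['depth'];v,u=np.mgrid[0:d.shape[0],0:d.shape[1]]
    P=np.stack([(u-c['cx'])/c['fx']*d,(v-c['cy'])/c['fy']*d,d],-1)
    W=P@rot(c['orientation']).T+np.array(c['origin']); W[d==0]=np.nan
    return W
def ray(c,r,col,z):
    dv=rot(c['orientation'])@np.array([(col-c['cx'])/c['fx'],(r-c['cy'])/c['fy'],1]); o=np.array(c['origin'])
    return o+dv*(z-o[2])/dv[2]
E
python3 - <<'E'
from h import *
s=env.get_state();print({k:np.round(v,3).tolist() for k,v in s.items()},env.nose_length)
for n in('top','scene'):
    c=cam(n,n+'0.png');print(n,c['origin'],c['orientation'],c['fx'])
    for t,z in dict(pulley_c=.01,sleeve_c=.012,fan_c=.022,gear_c=.008,bush_c=.013,round_spindle=0,square_spindle=0,cup_c=.035).items():
        for p in env.pinpoint(n,t)[:3]: print(t,round(p['score'],2),np.round(p['location']),np.round(ray(c,*p['location'],z)[:2],4))
E
```

```text
pics
{'clock': 0.0, 'joint_pos': [1.149, 0.314, 0.045, 1.304, 0.0, 1.431], 'qvel': [-0.001, 0.0, 0.0, 0.001, 0.0, 0.0], 'tau': [-0.0, -48.063, 29.853, 0.02, 0.0, 0.0], 'tcp_pos': [0.16, 0.552, 0.241], 'orientation': [-0.0, 0.14, 0.99, -0.001], 'wrist_force': [-0.482, 1.269, -0.412], 'ft_torque': [0.093, 0.042, -0.004], 'finger_gap': 0.085} 0.011
top [0.44071968 0.01753911 0.88926636] [-0.01704904  0.70684851 -0.70645077  0.03165147] 365.00897389395215
pulley_c 0.73 [219. 356.] [ 0.4611 -0.0797]
pulley_c 0.64 [261. 211.] [0.3618 0.2659]
sleeve_c 0.42 [225. 286.] [0.4471 0.0872]
fan_c 0.67 [218. 357.] [ 0.4632 -0.0814]
fan_c 0.51 [155. 314.] [0.6149 0.0201]
gear_c 0.81 [184. 482.] [ 0.5462 -0.3911]
gear_c 0.2 [255. 209.] [0.3758 0.2715]
bush_c 0.63 [153. 251.] [0.6197 0.174 ]
round_spindle 0.8 [154. 314.] [0.621  0.0199]
round_spindle 0.8 [140. 197.] [0.6559 0.3093]
round_spindle 0.8 [268. 312.] [0.3432 0.0258]
square_spindle 0.75 [202. 171.] [0.5011 0.3665]
cup_c 0.68 [150. 408.] [ 0.6245 -0.2037]
scene [1.14090326 0.23133075 0.87073709] [-0.20071142  0.54746308  0.75896342 -0.28978203] 460.39329716104817
pulley_c 0.85 [211. 441.] [0.3656 0.2658]
pulley_c 0.2 [221. 357.] [0.4604 0.0821]
sleeve_c 0.8 [220. 363.] [0.455  0.0942]
sleeve_c 0.69 [270. 474.] [0.5148 0.3616]
fan_c 0.71 [206. 293.] [ 0.4712 -0.0779]
gear_c 0.52 [198. 166.] [ 0.5368 -0.3958]
gear_c 0.39 [241. 214.] [ 0.6186 -0.2188]
bush_c 0.76 [285. 380.] [0.616  0.1764]
round_spindle 0.9 [325. 437.] [0.6629 0.3064]
round_spindle 0.84 [271. 315.] [0.6171 0.0297]
round_spindle 0.69 [166. 291.] [ 0.3236 -0.1428]
square_spindle 0.72 [269. 478.] [0.5004 0.3704]
cup_c 0.91 [240. 215.] [ 0.6312 -0.2051]
```

View pics/top0.png

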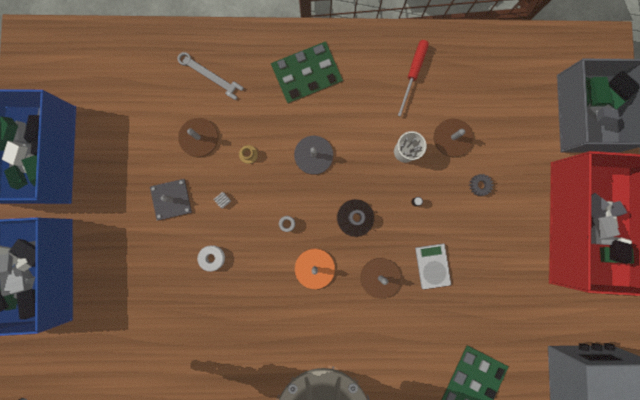

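View pics/scene0.png

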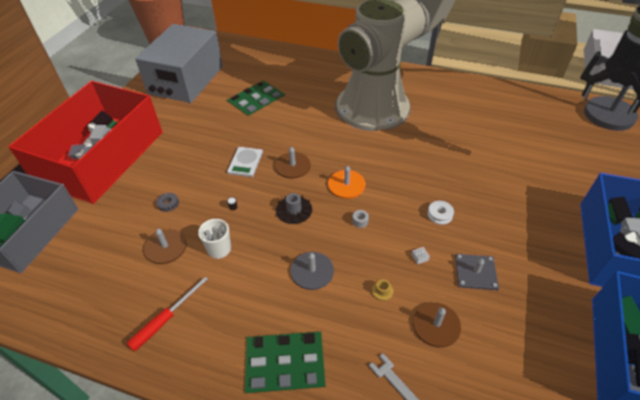

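The top view shows the pulley (258,210), square spindle (199,171), bush (154,248), dark round spindle (155,315), sleeve (224,287), fan (217,356), gear (184,482) and cup (147,410). The brown and orange feet are decoys. Next I'll measure from depth.

```bash
cat > m.py <<'E'
from h import *
def circ(p):
    A=np.c_[2*p,np.ones(len(p))];s=np.linalg.lstsq(A,(p**2).sum(1),rcond=None)[0];return s[:2],np.sqrt(s[2]+s[:2]@s[:2])
G=dict(pulley=(.363,.266),sleeve=(.45,.09),fan=(.468,-.08),gear=(.542,-.393),bush=(.618,.175),round=(.62,.025),square=(.501,.368),cup=(.628,-.205))
rad=dict(pulley=.045,sleeve=.035,fan=.06,gear=.04,bush=.035,round=.07,square=.07,cup=.05)
E
python3 - <<'E'
from m import *
for n in('top','scene'):
    c=cam(n);W=cloud(c)
    for k,g in G.items():
        m=np.hypot(W[...,0]-g[0],W[...,1]-g[1])<rad[k]
        p=W[m];z=p[:,2]
        o=[]
        for lo,hi in((.004,.011),(.011,.018),(.018,.022),(.022,.028),(.028,.05),(.05,.08)):
            q=p[(z>lo)&(z<hi)]
            if len(q)>4:
                e=cv2.minEnclosingCircle((q[:,:2]*1000).astype(np.float32)); o.append((len(q),np.round(e[0],1).tolist(),round(e[1],1),round(np.median(q[:,2])*1000,1)))
        print(n,k,'bench',np.round(np.percentile(z,[5,99.5])*1000,1),*o,sep='\n   ')
c=cam('top');
s=env.get_state();p=rot(c['orientation']).T@(np.array(s['tcp_pos'])-c['origin']);print(p[:2]/p[2]*c['fx']+[c['cx'],c['cy']])
E
```

```text
top
   pulley
   bench
   [-2.6 22.6]
   (21, [364.3, 268.5], 33.8, np.float64(6.4))
   (106, [367.7, 267.0], 30.2, np.float64(17.3))
   (334, [367.8, 266.1], 29.7, np.float64(19.7))
   (15, [370.1, 267.1], 27.7, np.float64(22.5))
top
   sleeve
   bench
   [-3.2 26. ]
   (33, [449.7, 87.2], 18.9, np.float64(21.4))
   (102, [449.4, 87.3], 18.8, np.float64(23.6))
top
   fan
   bench
   [-2.6 45. ]
   (186, [461.0, -84.6], 51.4, np.float64(5.4))
   (86, [463.2, -78.3], 44.4, np.float64(12.0))
   (6, [461.7, -73.9], 15.6, np.float64(19.4))
   (130, [464.0, -77.8], 17.8, np.float64(42.7))
top
   gear
   bench
   [-2.6 18.5]
   (48, [544.2, -392.0], 32.7, np.float64(7.9))
   (281, [544.6, -385.5], 26.8, np.float64(15.0))
   (9, [548.6, -386.9], 23.6, np.float64(18.5))
top
   bush
   bench
   [-3.  27.2]
   (105, [619.0, 183.6], 22.5, np.float64(5.6))
   (20, [617.3, 182.6], 14.0, np.float64(14.2))
   (11, [618.9, 184.1], 14.9, np.float64(21.5))
   (55, [619.1, 183.6], 14.7, np.float64(25.1))
top
   round
   bench
   [-2.8 63.5]
   (1106, [616.2, 14.9], 56.7, np.float64(7.1))
   (9, [613.0,
[... 2273 characters left out ...]
p.float64(61.1))
scene
   square
   bench
   [-1.7 48.5]
   (1154, [502.5, 368.6], 66.8, np.float64(8.2))
   (62, [512.7, 367.5], 53.7, np.float64(11.5))
   (10, [511.6, 365.8], 6.9, np.float64(19.6))
   (13, [513.1, 367.0], 6.8, np.float64(25.2))
   (52, [511.2, 366.6], 7.8, np.float64(42.3))
   (8, [512.7, 366.7], 4.5, np.float64(51.4))
scene
   cup
   bench
   [-1.4 72. ]
   (45, [622.0, -195.7], 38.5, np.float64(7.4))
   (53, [629.4, -203.6], 29.1, np.float64(14.9))
   (33, [629.3, -202.4], 28.6, np.float64(20.4))
   (54, [630.1, -204.1], 29.4, np.float64(25.2))
   (299, [629.1, -202.0], 31.8, np.float64(39.8))
   (464, [629.3, -203.1], 33.9, np.float64(62.5))
[ -2.37025302 394.48217766]
```

```bash
cat > go.py <<'E'
import sys
from h import *
# usage: go.py x y z -> remaining displacement in tool-axis units (total)
s=env.get_state();Rm=rot(s['orientation']);p=np.array(s['tcp_pos'])
print('t',round(s['clock'],2),'tcp',np.round(p*1000,1),'gap',round(s['finger_gap']*1000,1),'yhead',round(np.degrees(np.arctan2(Rm[1,1],Rm[0,1])),2),'tilt',round(np.degrees(np.arccos(-Rm[2,2])),2),'F',np.round(s['wrist_force'],1))
if len(sys.argv)>3:
    d=np.array(list(map(float,sys.argv[1:4])))/1000-p
    print('units total',np.round(Rm.T@d/.8,4))
E
python3 -m creep '{"hand":[85,85,85,85,85],"delta_pos":[[0,0,0],[0,0,0],[0,0,0],[0,0,0],[0,0,0]],"turn":[-0.644,-0.644,-0.644,-0.644,-0.644]}' 40; python3 go.py 369 266 140
```

```text
clock: 1.47
tcp_pos: [0.1599, 0.5524, 0.2423]
orientation: [0.0, -0.001, 1.0, 0.0]
wrist_force: [0.7, -0.1, -0.5]
finger_gap: 0.0853
t 1.47 tcp [159.9 552.4 242.3] gap 85.3 yhead 90.11 tilt 0.01 F [ 0.7 -0.1 -0.5]
units total [-0.2606 -0.3585  0.1279]
```

```bash
python3 -m creep '{"hand":[85,85,85,85,85],"delta_pos":[[-0.026,-0.0358,0.0128],[-0.026,-0.0358,0.0128],[-0.026,-0.0358,0.0128],[-0.026,-0.0358,0.0128],[-0.026,-0.0358,0.0128]],"turn":[0,0,0,0,0]}'; python3 -m creep '{"hand":[85,85,85,85,85],"delta_pos":[[-0.026,-0.0358,0.0128],[-0.026,-0.0358,0.0128],[-0.026,-0.0358,0.0128],[-0.026,-0.0358,0.0128],[-0.026,-0.0358,0.0128]],"turn":[0,0,0,0,0]}'; python3 go.py 369 266 140
python3 - <<'E'
from h import *
c=cam('wrist','w1.png');print(c['origin'],c['orientation'],c['fx'])
print([ (np.round(p['location']),p['score'],ray(c,*p['location'],.01)) for p in env.pinpoint('wrist','pulley_c')])
E
```

```text
clock: 1.88
tcp_pos: [0.2643, 0.4078, 0.1908]
orientation: [0.0, -0.0, 1.0, 0.0]
wrist_force: [1.1, -0.0, -0.6]
finger_gap: 0.085
clock: 2.3
tcp_pos: [0.3685, 0.2644, 0.1397]
orientation: [0.0, 0.0, 1.0, 0.0]
wrist_force: [0.4, 0.3, -0.6]
finger_gap: 0.0851
t 2.3 tcp [368.5 264.4 139.7] gap 85.1 yhead 89.97 tilt 0.05 F [ 0.4  0.3 -0.6]
units total [-0.0007  0.0021 -0.0003]
[0.28590139 0.26364027 0.27203554] [0.11633703 0.69788375 0.69716322 0.11570398] 321.8793925794501
[(array([192., 317.]), 0.68, array([0.37047078, 0.26423342, 0.01      ]))]
```

View pics/w1.png

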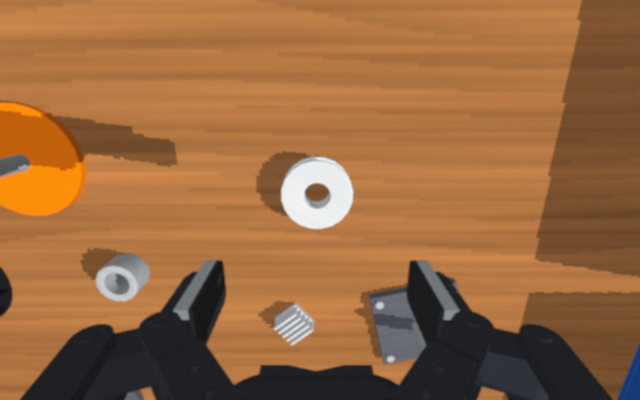

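Wrist view: the pulley is at (192,317), midway between the pads (columns about 220 and 412).

```bash
cat > tips.py <<'E'
from h import *
c=cam('wrist');W=cloud(c);p=np.array(env.get_state()['tcp_pos']);D=(W-p)*1000
for sg in(-1,1):
    m=(abs(D[...,0])<14)&(sg*D[...,1]>2)&(sg*D[...,1]<60)&(D[...,2]>-40)&(D[...,2]<10)&(W[...,2]>.05)
    q=D[m]; print(sg,m.sum(), 'z',np.percentile(q[:,2],[0.5,2,10]).round(1),'y',np.percentile(sg*q[:,1],[1,50,99]).round(1)) if m.sum() else print('none')
print(env.nose_length)
E
python3 tips.py; python3 go.py 369.5 265 18
```

```text
-1 312 z [2.2 2.5 3.5] y [44.8 45.3 55.6]
1 330 z [1.8 2.3 3.5] y [39.4 39.9 51.2]
0.011
t 2.45 tcp [368.6 263.8 139.3] gap 85.1 yhead 89.65 tilt 0.07 F [ 0.3 -0.1  0.6]
units total [-0.0013  0.0016  0.1516]
```

```bash
python3 -m creep '{"hand":[85,85,85,85,85],"delta_pos":[[-0.0012,0.0025,0.045],[0,0,0.045],[0,0,0.04],[0,0,0.02],[0,0,0.0116]],"turn":[0,0,0,0,0]}';python3 -m creep '{"hand":[58,50,50,50,50],"delta_pos":[[0,0,0],[0,0,0],[0,0,0],[0,0,0],[0,0,0]],"turn":[0,0,0,0,0]}' 40; python3 -m creep '{"hand":[50,50,50,50,50],"delta_pos":[[0,0,0],[0,0,0],[0,0,0],[0,0,0],[0,0,0]],"turn":[0,0,0,0,0]}'; python3 go.py
```

```text
clock: 2.87
tcp_pos: [0.3665, 0.268, 0.0086]
orientation: [-0.002, -0.0, 1.0, -0.001]
wrist_force: [-0.1, 0.1, -0.5]
finger_gap: 0.0849
clock: 3.28
tcp_pos: [0.3695, 0.2687, 0.0122]
orientation: [0.001, 0.0, 1.0, 0.001]
wrist_force: [-2.5, -0.2, 4.9]
finger_gap: 0.0574
clock: 3.7
tcp_pos: [0.3695, 0.2687, 0.0122]
orientation: [0.001, 0.0, 1.0, 0.001]
wrist_force: [-1.5, 0.5, 7.2]
finger_gap: 0.0573
t 3.7 tcp [369.5 268.7  12.2] gap 57.3 yhead 89.97 tilt 0.17 F [-1.5  0.5  7.2]
```

```bash
python3 -m creep '{"hand":[50,50,50,50,50],"delta_pos":[[0,0,-0.005],[0,0,-0.015],[0,0,-0.035],[0,0,-0.035],[0,0,-0.035]],"turn":[0,0,0,0,0]}'; python3 go.py 620 23.3 130
python3 - <<'E'
from h import *
c=cam('wrist','w2.png');W=cloud(c);p=np.array(env.get_state()['tcp_pos']);D=(W-p)*1000
m=(abs(D[...,0])<45)&(abs(D[...,1])<40)&(D[...,2]>-30)&(D[...,2]<15)
print(np.percentile(D[m],[2,50,98],axis=0).round(1))
c=cam('scene','s2.png')
E
```

```text
clock: 4.12
tcp_pos: [0.3685, 0.2676, 0.1121]
orientation: [0.0, 0.0, 1.0, -0.0]
wrist_force: [1.0, 0.6, -1.2]
finger_gap: 0.0577
t 4.12 tcp [368.5 267.6 112.1] gap 57.7 yhead 89.95 tilt 0.0 F [ 1.   0.6 -1.2]
units total [-0.3147 -0.3051 -0.0224]
[[-30.1 -33.3 -13.3]
 [ -8.8  -2.    3. ]
 [ 23.3  32.4  12.3]]
```

View pics/w2.png

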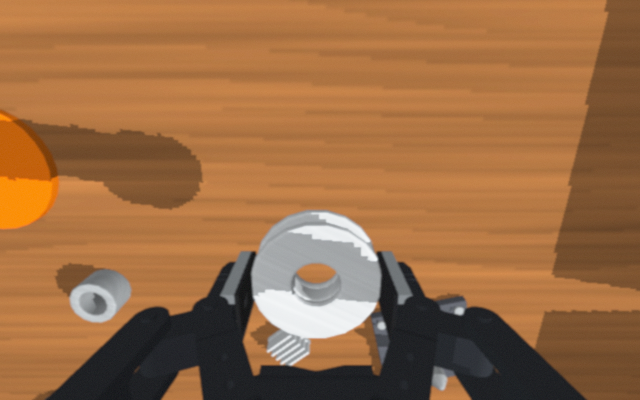

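View pics/s2.png

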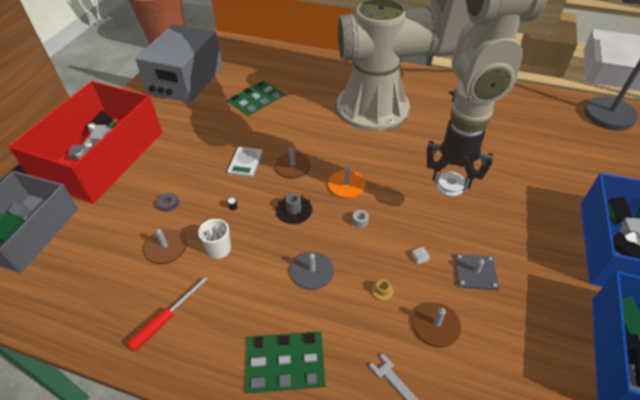

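Pulley held level (wrist bore at about (283,317)); I'll measure its offset in the hand.

```bash
cat > held.py <<'E'
import sys
from m import *
# held.py lo hi : mm rel TCP height band of the held part's top face -> centre rel TCP
lo,hi,rmax=map(float,sys.argv[1:4])
c=cam('wrist',sys.argv[4] if len(sys.argv)>4 else None);W=cloud(c);p=np.array(env.get_state()['tcp_pos']);D=(W-p)*1000
m=(np.hypot(D[...,0],D[...,1]+2)<rmax)&(D[...,2]>lo)&(D[...,2]<hi)
m=cv2.morphologyEx(m.astype(np.uint8),cv2.MORPH_OPEN,np.ones((3,3)))>0
q=D[m].astype(np.float32);e=cv2.minEnclosingCircle(q[:,:2].copy());print(m.sum(),'centre rel tcp',np.round(e[0],1),'r',round(e[1],1),'z',np.median(q[:,2]).round(1), 'ext',np.percentile(q,[1,99],axis=0).round(1).tolist())
E
python3 held.py 3 16 36; python3 go.py 620 23.3 130
```

```text
11391 centre rel tcp [-2.3 -1.6] r 35.0 z 10.6 ext [[-26.3, -32.2, 4.1], [29.5, 29.3, 14.2]]
t 4.27 tcp [370.9 268.8 113.3] gap 57.7 yhead 89.95 tilt 0.37 F [-0.1  0.5 -2.6]
units total [-0.3118 -0.3066 -0.02  ]
```

```bash
python3 -m creep '{"hand":[50,50,50,50,50],"delta_pos":[[-0.0314,-0.0305,-0.0025],[-0.0314,-0.0305,-0.0025],[-0.0314,-0.0305,-0.0025],[-0.0314,-0.0305,-0.0025],[-0.0314,-0.0305,-0.0025]],"turn":[0,0,0,0,0]}';python3 -m creep '{"hand":[50,50,50,50,50],"delta_pos":[[-0.0314,-0.0305,-0.0025],[-0.0314,-0.0305,-0.0025],[-0.0314,-0.0305,-0.0025],[-0.0314,-0.0305,-0.0025],[-0.0314,-0.0305,-0.0025]],"turn":[0,0,0,0,0]}'; python3 go.py; python3 held.py 3 16 36 w3.png;python3 - <<'E'
from h import *
c=cam('scene','s3.png');c=cam('top','t3.png')
E
```

```text
clock: 4.68
tcp_pos: [0.4942, 0.1443, 0.1193]
orientation: [-0.001, 0.0, 1.0, -0.0]
wrist_force: [0.7, 0.3, -0.7]
finger_gap: 0.0575
clock: 5.1
tcp_pos: [0.6198, 0.0221, 0.1288]
orientation: [-0.001, 0.001, 1.0, 0.0]
wrist_force: [1.1, 0.7, -2.2]
finger_gap: 0.0575
t 5.1 tcp [619.8  22.1 128.8] gap 57.5 yhead 89.93 tilt 0.15 F [ 1.1  0.7 -2.2]
10910 centre rel tcp [-3.1 -1.6] r 35.5 z 8.1 ext [[-33.1, -30.8, 4.7], [22.7, 32.6, 14.1]]
```

View pics/w3.png

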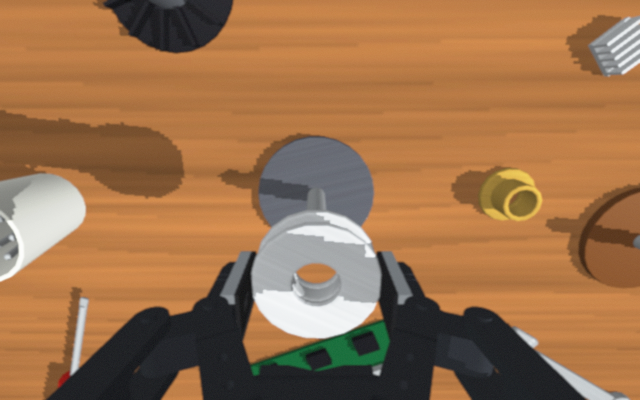

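View pics/s3.png

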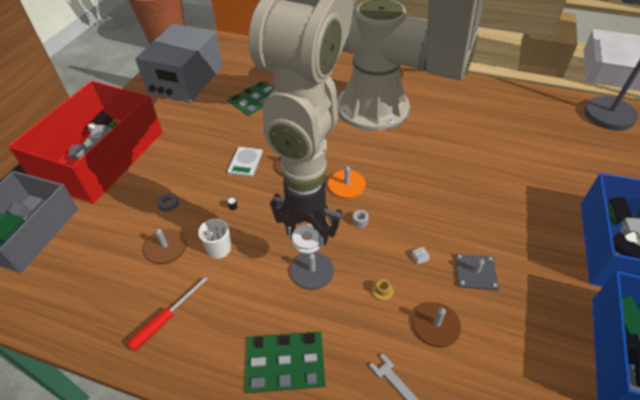

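Wrist view: foot centre around (190,316), post at column 317, and held bore at about (283,316), so y is aligned. Now checking x.

```bash
python3 - <<'E'
from m import *
c=cam('wrist');W=cloud(c);s=env.get_state();p=np.array([.620,.0233,.1303])
print('pulley',(ray(c,282,316,p[2]+.0085)-p)*1000)
# foot: z about 8mm points near, boundary arc on far (upper image) side
D=W
m=(np.hypot(W[...,0]-.62,W[...,1]-.022)<.065)&(W[...,2]>.003)&(W[...,2]<.014)
im=c['pixels'].astype(int)
m&=(im.max(-1)-im.min(-1)<40)
m=cv2.morphologyEx(m.astype(np.uint8),cv2.MORPH_OPEN,np.ones((3,3)))
ct=max(cv2.findContours(m,cv2.RETR_EXTERNAL,cv2.CHAIN_APPROX_NONE)[0],key=len)[:,0]
ct=ct[ct[:,1]<205]
P=np.array([ray(c,r,q,.008)[:2] for q,r in ct]);cc,r=circ(P)
print('foot',cc*1000,r*1000,len(ct),'bench z',np.nanmedian(W[130:150,400:440,2]))
print([(x['score'],np.round(x['location']),ray(c,*x['location'],0)) for x in env.pinpoint('wrist','round_spindle')])
print([(x['score'],np.round(x['location']),ray(c,*x['location'],p[2]-.002)) for x in env.pinpoint('wrist','pulley_c')])
E
```

```text
pulley [-0.77219405 -2.81396923  8.5       ]
foot [608.77727931  20.81055754] 38.36834291186011 232 bench z 0.0006876535399252537
[(0.97, array([236., 632.]), array([0.66425056, 0.30215492, 0.        ])), (0.69, array([189., 316.]), array([0.61985319, 0.02070863, 0.        ])), (0.26, array([270., 319.]), array([0.69868433, 0.02314778, 0.        ]))]
[(0.71, array([273., 318.]), array([0.62113035, 0.02146187, 0.1283    ]))]
```

```bash
python3 -m creep '{"hand":[50,50,50,50,50],"delta_pos":[[0,0,0.035],[0,0,0.025],[0,0,0.015],[0,0,0.015],[0,0,0.015]],"turn":[0,0,0,0,0]}'; python3 go.py
```

```text
clock: 5.82
tcp_pos: [0.618, 0.0251, 0.0456]
orientation: [-0.001, -0.001, 1.0, 0.0]
wrist_force: [0.4, 0.6, -1.5]
finger_gap: 0.0574
t 5.82 tcp [618.   25.1  45.6] gap 57.4 yhead 90.07 tilt 0.09 F [ 0.4  0.6 -1.5]
```

No contact force with the post inside the bore. Continuing down slowly.

```bash
python3 -m creep '{"hand":[50,50,50,50,50],"delta_pos":[[0,0,0.01],[0,0,0.009],[0,0,0.005],[0,0,0.002],[0,0,0.002]],"turn":[0,0,0,0,0]}'; python3 -m creep '{"hand":[50,50,50,50,50],"delta_pos":[[0,0,0.001],[0,0,0.001],[0,0,0.001],[0,0,0],[0,0,0]],"turn":[0,0,0,0,0]}';python3 go.py
```

```text
clock: 6.23
tcp_pos: [0.6198, 0.0238, 0.0244]
orientation: [0.0, 0.0, 1.0, 0.0]
wrist_force: [-0.2, -0.4, -2.4]
finger_gap: 0.0573
clock: 6.65
tcp_pos: [0.6198, 0.0235, 0.022]
orientation: [0.0, 0.0, 1.0, 0.0]
wrist_force: [-0.0, 0.0, -2.0]
finger_gap: 0.0575
t 6.65 tcp [619.8  23.5  22. ] gap 57.5 yhead 89.95 tilt 0.02 F [-0.  0. -2.]
```

```bash
python3 -m creep '{"hand":[50,50,50,50,50],"delta_pos":[[0,0,0.001],[0,0,0.001],[0,0,0],[0,0,0],[0,0,0]],"turn":[0,0,0,0,0]}';python3 -m creep '{"hand":[50,50,50,50,50],"delta_pos":[[0,0,0.001],[0,0,0],[0,0,0],[0,0,0],[0,0,0]],"turn":[0,0,0,0,0]}'
```

```text
clock: 7.07
tcp_pos: [0.6198, 0.0236, 0.0203]
orientation: [0.0, 0.0, 1.0, 0.0]
wrist_force: [-1.2, -0.5, 0.4]
finger_gap: 0.0576
clock: 7.48
tcp_pos: [0.6198, 0.0236, 0.0202]
orientation: [0.0, 0.0, 1.0, -0.0]
wrist_force: [-2.0, 0.4, 5.5]
finger_gap: 0.0573
```

```bash
python3 -m creep '{"hand":[75,85,85,85,85],"delta_pos":[[0,0,0],[0,0,0],[0,0,0],[0,0,0],[0,0,-0.01]],"turn":[0,0,0,0,0]}';python3 -m creep '{"hand":[85,85,85,85,85],"delta_pos":[[0,0,-0.02],[0,0,-0.03],[0,0,-0.03],[0,0,-0.03],[0,0,-0.02]],"turn":[0,0,0,0,0]}'; python3 - <<'E'
from m import *
for n in('top','scene'):
    c=cam(n,n+'4.png');W=cloud(c)
    m=np.hypot(W[...,0]-.62,W[...,1]-.023)<.06
    q=W[m&(W[...,2]>.023)&(W[...,2]<.033)];e=cv2.minEnclosingCircle((q[:,:2]*1000).astype(np.float32)); print(n,e,np.median(q[:,2]))
E
python3 go.py 450.5 86.6 60
```

```text
clock: 7.9
tcp_pos: [0.6183, 0.0237, 0.0259]
orientation: [-0.002, 0.0, 1.0, 0.0]
wrist_force: [-0.5, 0.3, -0.5]
finger_gap: 0.0848
clock: 8.32
tcp_pos: [0.6206, 0.0236, 0.1346]
orientation: [0.002, 0.0, 1.0, -0.0]
wrist_force: [0.8, -0.6, 0.6]
finger_gap: 0.0847
top ((0.0, 0.0), 0.0) nan
scene ((620.6317749023438, 23.88839340209961), 30.767608642578125) 0.028379623676632937
t 8.42 tcp [622.   23.4 135.6] gap 85.1 yhead 89.96 tilt 0.4 F [-0.7  0.   0.7]
units total [0.2151 0.0789 0.093 ]
  return _methods._mean(a, axis=axis, dtype=dtype,
  ret = ret.dtype.type(ret / rcount)
```

View pics/scene4.png

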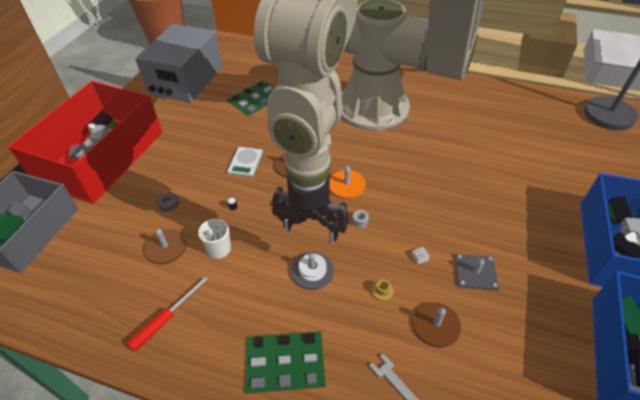

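Pulley is seated (top at 28.4 mm, centred). Next the sleeve.

```bash
python3 -m creep '{"hand":[85,85,85,85,85],"delta_pos":[[0.0424,0.0158,0.009],[0.0424,0.0158,0.009],[0.0424,0.0158,0.009],[0.0424,0.0158,0.009],[0.0424,0.0158,0.009]],"turn":[0,0,0,0,0]}'; python3 go.py 450.5 86.6 16; cat > wl.py <<'E'
import sys
from m import *
# wl.py name zc top_lo top_hi gx gy rad : wrist-camera position of a part
n,zc,lo,hi,gx,gy,rd=sys.argv[1],*map(float,sys.argv[2:8])
c=cam('wrist',sys.argv[8] if len(sys.argv)>8 else None);W=cloud(c)*1000
for x in env.pinpoint('wrist',n)[:3]: print('net',round(x['score'],2),np.round(x['location']),np.round(ray(c,*x['location'],zc/1000)[:2]*1000,1))
m=(np.hypot(W[...,0]-gx,W[...,1]-gy)<rd)&(W[...,2]>lo)&(W[...,2]<hi)
m=cv2.morphologyEx(m.astype(np.uint8),cv2.MORPH_OPEN,np.ones((3,3)))>0
q=W[m];print(m.sum(),'enc',cv2.minEnclosingCircle(q[:,:2].astype(np.float32)),'ext mid',np.mean(np.percentile(q,[1,99],axis=0),axis=0).round(1))
E
python3 wl.py sleeve_c 12 20 29 450 87 30
```

```text
clock: 8.83
tcp_pos: [0.4477, 0.0873, 0.0942]
orientation: [-0.001, 0.001, 1.0, 0.0]
wrist_force: [0.9, 0.5, 0.1]
finger_gap: 0.0851
t 8.83 tcp [447.7  87.3  94.2] gap 85.1 yhead 89.93 tilt 0.08 F [0.9 0.5 0.1]
units total [-0.0036 -0.0009  0.0977]
net 0.64 [218. 315.] [453.6  85.6]
1557 enc ((451.8771667480469, 84.31034088134766), 18.882061004638672) ext mid [451.5  84.3  23.3]
```

```bash
python3 -m creep '{"hand":[85,85,85,85,85],"delta_pos":[[-0.001,0,0.035],[0,0,0.03],[0,0,0.018],[0,0,0.01],[0,0,0.004]],"turn":[0,0,0,0,0]}';python3 go.py; python3 -m creep '{"hand":[45,30,30,30,30],"delta_pos":[[0,0,0],[0,0,0],[0,0,0],[0,0,0],[0,0,0]],"turn":[0,0,0,0,0]}' 40; python3 -m creep '{"hand":[30,30,30,30,30],"delta_pos":[[0,0,0],[0,0,0],[0,0,0],[0,0,0],[0,0,0]],"turn":[0,0,0,0,0]}'; python3 go.py
```

```text
clock: 9.35
tcp_pos: [0.4498, 0.0868, 0.0163]
orientation: [-0.001, 0.0, 1.0, 0.0]
wrist_force: [-0.9, -0.8, -0.1]
finger_gap: 0.0849
t 9.35 tcp [449.8  86.8  16.3] gap 84.9 yhead 89.95 tilt 0.17 F [-0.9 -0.8 -0.1]
clock: 9.77
tcp_pos: [0.4519, 0.0869, 0.019]
orientation: [0.001, 0.0, 1.0, -0.0]
wrist_force: [-1.1, -0.2, 5.3]
finger_gap: 0.0368
clock: 10.18
tcp_pos: [0.4519, 0.0869, 0.0191]
orientation: [0.001, 0.0, 1.0, -0.0]
wrist_force: [-0.8, 0.0, 5.7]
finger_gap: 0.037
t 10.18 tcp [451.9  86.9  19.1] gap 37.0 yhead 89.96 tilt 0.13 F [-0.8  0.   5.7]
```

```bash
python3 -m creep '{"hand":[30,30,30,30,30],"delta_pos":[[0,0,-0.01],[0,0,-0.02],[0,0,-0.035],[0,0,-0.035],[0,0,-0.035]],"turn":[0,0,0,0,0]}'; python3 go.py 620.3 23.5 130; python3 held.py 2 12 26 w5.png; python3 go.py 620.3 23.5 130
```

```text
clock: 10.6
tcp_pos: [0.4503, 0.0869, 0.1274]
orientation: [-0.0, 0.0, 1.0, 0.0]
wrist_force: [0.2, 0.2, -0.4]
finger_gap: 0.0371
t 10.6 tcp [450.3  86.9 127.4] gap 37.1 yhead 89.96 tilt 0.03 F [ 0.2  0.2 -0.4]
units total [-0.2125 -0.0791 -0.0033]
450 centre rel tcp [-5.9 -2. ] r 23.4 z 7.0 ext [[-14.4, -23.8, 2.2], [7.1, 19.8, 11.7]]
t 10.65 tcp [453.7  87.1 132.8] gap 37.0 yhead 89.96 tilt 0.45 F [2.4 0.4 2.4]
units total [-0.2083 -0.0793  0.0052]
```

View pics/w5.png

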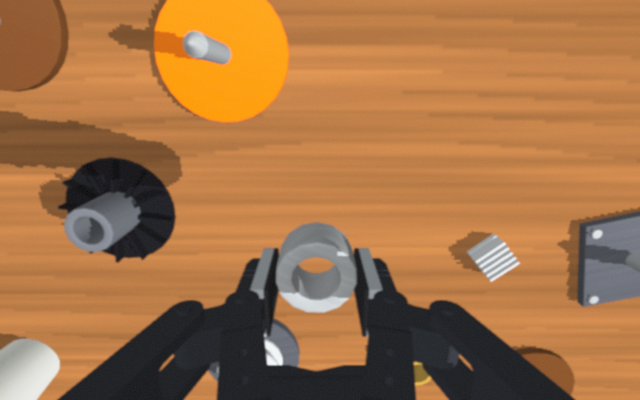

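```bash
python3 -m creep '{"hand":[30,30,30,30,30],"delta_pos":[[-0.038,-0.015,0],[-0.048,-0.018,0],[-0.048,-0.018,0],[-0.047,-0.0173,0],[-0.0303,-0.011,0]],"turn":[0,0,0,0,0]}'; python3 -m creep '{"hand":[30,30,30,30,30],"delta_pos":[[0,0,0],[0,0,0],[0,0,0],[0,0,0],[0,0,0]],"turn":[0,0,0,0,0]}';python3 go.py 620.3 23.5 130; python3 - <<'E'
from m import *
c=cam('wrist','w6.png')
print([(x['score'],np.round(x['location']),ray(c,*x['location'],.12)) for x in env.pinpoint('wrist','sleeve_c')])
print([(x['score'],np.round(x['location']),ray(c,*x['location'],0)) for x in env.pinpoint('wrist','round_spindle')])
print([(x['score'],np.round(x['location']),ray(c,*x['location'],.018)) for x in env.pinpoint('wrist','pulley_c')])
E
```

```text
clock: 11.07
tcp_pos: [0.6235, 0.0217, 0.1264]
orientation: [0.002, 0.001, 1.0, -0.0]
wrist_force: [0.9, -0.6, -0.6]
finger_gap: 0.0369
clock: 11.48
tcp_pos: [0.6186, 0.024, 0.1261]
orientation: [-0.0, 0.0, 1.0, 0.0]
wrist_force: [0.3, 0.2, -1.5]
finger_gap: 0.0366
t 11.48 tcp [618.6  24.  126.1] gap 36.6 yhead 90.0 tilt 0.04 F [ 0.3  0.2 -1.5]
units total [-0.0021 -0.0006 -0.0049]
[(0.87, array([265., 318.]), array([0.61845101, 0.02422877, 0.12      ]))]
[(0.72, array([241., 636.]), array([0.66500681, 0.30692373, 0.        ])), (0.55, array([191., 313.]), array([0.61870512, 0.02054644, 0.        ]))]
[(0.6, array([201., 315.]), array([0.62077593, 0.02197678, 0.018     ]))]
```

View pics/w6.png

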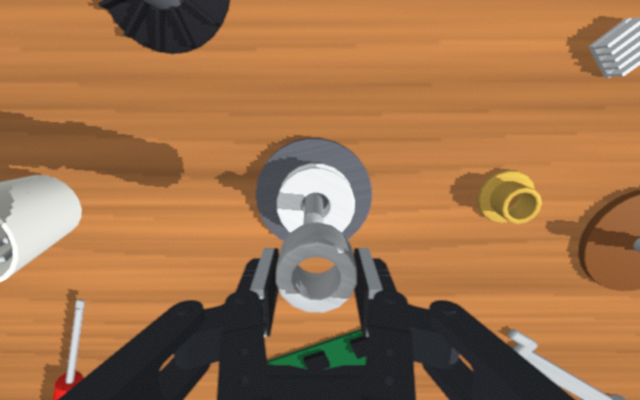

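The sleeve bore (265,318) lines up with the post (col 315). Lowering.

```bash
python3 -m creep '{"hand":[30,30,30,30,30],"delta_pos":[[-0.0015,0,0.02],[0,0,0.025],[0,0,0.02],[0,0,0.013],[0,0,0.0095]],"turn":[0,0,0,0,0]}'; python3 -m creep '{"hand":[30,30,30,30,30],"delta_pos":[[0,0,0.005],[0,0,0.003],[0,0,0.001],[0,0,0],[0,0,0]],"turn":[0,0,0,0,0]}';python3 go.py
```

```text
clock: 12.1
tcp_pos: [0.6203, 0.0235, 0.0546]
orientation: [-0.001, 0.0, 1.0, 0.0]
wrist_force: [-0.1, -0.4, -2.5]
finger_gap: 0.0369
clock: 12.52
tcp_pos: [0.6217, 0.0233, 0.0494]
orientation: [0.001, 0.0, 1.0, -0.0]
wrist_force: [0.9, -0.1, -0.7]
finger_gap: 0.0368
t 12.52 tcp [621.7  23.3  49.4] gap 36.8 yhead 89.95 tilt 0.08 F [ 0.9 -0.1 -0.7]
```

```bash
python3 -m creep '{"hand":[30,30,30,30,30],"delta_pos":[[0,0,0.001],[0,0,0],[0,0,0],[0,0,0],[0,0,0]],"turn":[0,0,0,0,0]}'; python3 -m creep '{"hand":[30,30,30,30,30],"delta_pos":[[0,0,0.001],[0,0,0],[0,0,0],[0,0,0],[0,0,0]],"turn":[0,0,0,0,0]}';python3 go.py
```

```text
clock: 12.93
tcp_pos: [0.6212, 0.0233, 0.0479]
orientation: [0.0, 0.0, 1.0, 0.0]
wrist_force: [0.8, -0.4, -2.0]
finger_gap: 0.0366
clock: 13.35
tcp_pos: [0.6212, 0.0233, 0.0471]
orientation: [0.0, 0.0, 1.0, 0.0]
wrist_force: [-0.1, 0.7, 0.8]
finger_gap: 0.0367
t 13.35 tcp [621.2  23.3  47.1] gap 36.7 yhead 89.95 tilt 0.02 F [-0.1  0.7  0.8]
```

```bash
python3 -m creep '{"hand":[30,30,30,30,30],"delta_pos":[[0,0,0.001],[0,0,0],[0,0,0],[0,0,0],[0,0,0]],"turn":[0,0,0,0,0]}'; python3 go.py
```

```text
clock: 13.77
tcp_pos: [0.6212, 0.0233, 0.0471]
orientation: [0.0, 0.0, 1.0, -0.0]
wrist_force: [-1.7, 0.4, 4.9]
finger_gap: 0.0374
t 13.77 tcp [621.2  23.3  47.1] gap 37.4 yhead 89.95 tilt 0.04 F [-1.7  0.4  4.9]
```

```bash
python3 -m creep '{"hand":[45,70,85,85,85],"delta_pos":[[0,0,0],[0,0,0],[0,0,0],[0,0,0],[0,0,-0.01]],"turn":[0,0,0,0,0]}';python3 -m creep '{"hand":[85,85,85,85,85],"delta_pos":[[0,0,-0.02],[0,0,-0.03],[0,0,-0.03],[0,0,-0.03],[0,0,-0.01]],"turn":[0,0,0,0,0]}'; python3 - <<'E'
from m import *
for n in('wrist','scene'):
    c=cam(n,n+'7.png');W=cloud(c)
    m=np.hypot(W[...,0]-.62,W[...,1]-.023)<.06
    q=W[m&(W[...,2]>.044)&(W[...,2]<.058)];e=cv2.minEnclosingCircle((q[:,:2]*1000).astype(np.float32)); print(n,e,np.median(q[:,2]))
E
python3 go.py 465.8 -78.6 100
```

```text
clock: 14.18
tcp_pos: [0.6198, 0.0234, 0.0527]
orientation: [-0.002, 0.0, 1.0, 0.0]
wrist_force: [-0.8, -0.2, -0.3]
finger_gap: 0.0849
clock: 14.6
tcp_pos: [0.6231, 0.0232, 0.1548]
orientation: [0.003, 0.0, 1.0, -0.0]
wrist_force: [1.2, -0.0, 0.0]
finger_gap: 0.0853
wrist ((621.3577880859375, 22.117124557495117), 19.034015655517578) 0.05251981174538248
scene ((620.5758056640625, 23.750797271728516), 19.434402465820312) 0.05168843471389012
t 14.7 tcp [622.7  23.2 152.8] gap 84.8 yhead 89.96 tilt 0.28 F [-0.6  0.   0.1]
units total [ 0.1963 -0.1274  0.065 ]
```

View pics/wrist7.png

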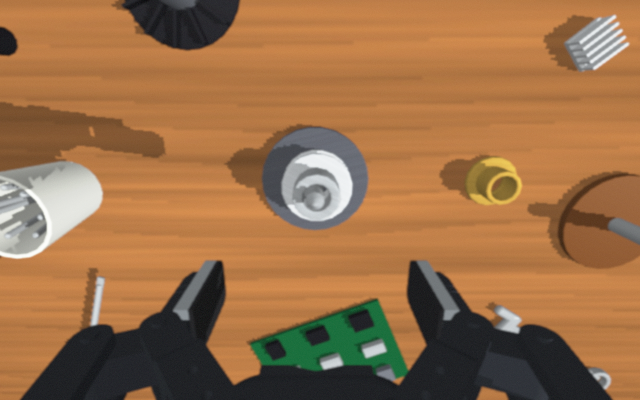

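Sleeve is seated (top 52 mm, centred). Now the fan.

```bash
python3 -m creep '{"hand":[85,85,85,85,85],"delta_pos":[[0.037,-0.0255,0.006],[0.041,-0.0265,0.015],[0.041,-0.0265,0.015],[0.041,-0.0265,0.015],[0.0343,-0.0223,0.014]],"turn":[0,0,0,0,0]}'; python3 -m creep '{"hand":[85,85,85,85,85],"delta_pos":[[0,0,0],[0,0,0],[0,0,0],[0,0,0],[0,0,0]],"turn":[0,0,0,0,0]}'; python3 go.py 466 -78.6 28;python3 wl.py fan_c 22 38 50 465 -79 28 w8.png
```

```text
clock: 15.12
tcp_pos: [0.4618, -0.0785, 0.0959]
orientation: [-0.002, 0.0, 1.0, 0.0]
wrist_force: [0.0, -1.2, -0.1]
finger_gap: 0.0851
clock: 15.53
tcp_pos: [0.467, -0.0782, 0.0985]
orientation: [0.001, -0.0, 1.0, -0.0]
wrist_force: [0.3, -0.9, 0.2]
finger_gap: 0.0848
t 15.53 tcp [467.  -78.2  98.5] gap 84.8 yhead 90.02 tilt 0.08 F [ 0.3 -0.9  0.2]
units total [ 0.0013 -0.0005  0.0881]
net 0.65 [214. 312.] [467.7 -81.6]
1638 enc ((466.47918701171875, -81.27151489257812), 18.046342849731445) ext mid [466.1 -81.2  42.3]
```

View pics/w8.png

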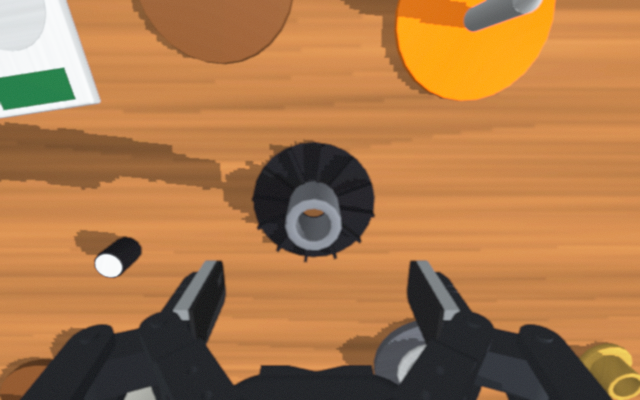

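```bash
python3 -m creep '{"hand":[85,85,85,85,85],"delta_pos":[[0.0008,-0.0005,0.02],[0,0,0.027],[0,0,0.022],[0,0,0.013],[0,0,0.005]],"turn":[0,0,0,0,0]}'; python3 -m creep '{"hand":[50,28,28,28,28],"delta_pos":[[0,0,0],[0,0,0],[0,0,0],[0,0,0],[0,0,0]],"turn":[0,0,0,0,0]}' 40; python3 -m creep '{"hand":[28,28,28,28,28],"delta_pos":[[0,0,0],[0,0,0],[0,0,0],[0,0,0],[0,0,0]],"turn":[0,0,0,0,0]}'; python3 go.py
```

```text
clock: 16.05
tcp_pos: [0.4643, -0.078, 0.027]
orientation: [-0.001, -0.0, 1.0, 0.0]
wrist_force: [-0.8, 0.7, 0.4]
finger_gap: 0.0851
clock: 16.47
tcp_pos: [0.4659, -0.079, 0.0298]
orientation: [0.001, 0.0, 1.0, -0.0]
wrist_force: [-0.9, 0.7, 4.1]
finger_gap: 0.0345
clock: 16.88
tcp_pos: [0.4659, -0.079, 0.0297]
orientation: [0.001, 0.0, 1.0, -0.0]
wrist_force: [-0.6, 0.9, 6.0]
finger_gap: 0.0348
t 16.88 tcp [465.9 -79.   29.7] gap 34.8 yhead 89.95 tilt 0.14 F [-0.6  0.9  6. ]
```

```bash
python3 -m creep '{"hand":[28,28,28,28,28],"delta_pos":[[0,0,-0.01],[0,0,-0.025],[0,0,-0.037],[0,0,-0.037],[0,0,-0.035]],"turn":[0,0,0,0,0]}'; python3 -m creep '{"hand":[28,28,28,28,28],"delta_pos":[[-0.036,0.0235,0],[-0.041,0.0275,0],[-0.041,0.0275,0],[-0.041,0.0275,0],[-0.0348,0.0225,0]],"turn":[0,0,0,0,0]}';python3 -m creep '{"hand":[28,28,28,28,28],"delta_pos":[[0,0,0],[0,0,0],[0,0,0],[0,0,0],[0,0,0]],"turn":[0,0,0,0,0]}'; python3 go.py 620.8 23.5 150; python3 - <<'E'
from m import *
c=cam('wrist','w9.png')
print([(x['score'],np.round(x['location']),ray(c,*x['location'],.142)) for x in env.pinpoint('wrist','fan_c')])
c=cam('scene','s9.png')
E
```

```text
clock: 17.3
tcp_pos: [0.4645, -0.0786, 0.1456]
orientation: [-0.0, 0.0, 1.0, 0.0]
wrist_force: [-0.5, -1.5, -0.6]
finger_gap: 0.0349
clock: 17.72
tcp_pos: [0.6218, 0.0255, 0.1445]
orientation: [0.001, 0.0, 1.0, 0.0]
wrist_force: [1.6, -0.1, -0.2]
finger_gap: 0.0347
clock: 18.13
tcp_pos: [0.619, 0.0232, 0.1442]
orientation: [-0.0, 0.001, 1.0, 0.0]
wrist_force: [0.2, -0.0, -1.2]
finger_gap: 0.0346
t 18.13 tcp [619.   23.2 144.2] gap 34.6 yhead 89.89 tilt 0.02 F [ 0.2 -0.  -1.2]
units total [-0.0022  0.0004 -0.0073]
[(0.96, array([268., 317.]), array([0.61812744, 0.02276298, 0.142     ]))]
```

View pics/w9.png

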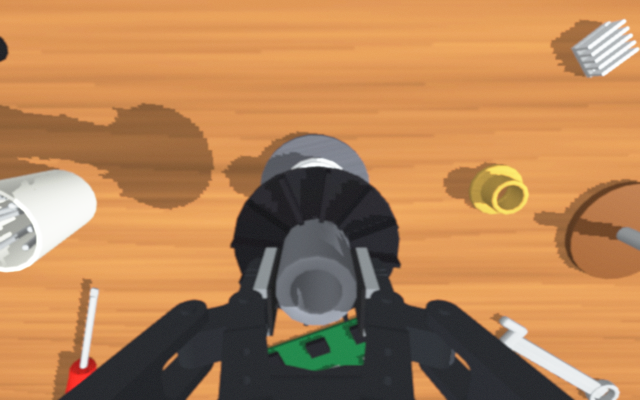

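View pics/s9.png

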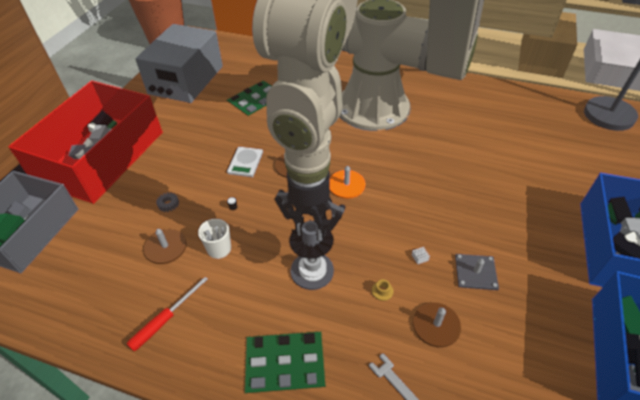

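Fan is held level above the stack (hub at (268,317)), column aligned; x nudged 1.6 mm. Lowering.

```bash
python3 -m creep '{"hand":[28,28,28,28,28],"delta_pos":[[-0.002,0,0.015],[0,0,0.02],[0,0,0.015],[0,0,0.006],[0,0,0.006]],"turn":[0,0,0,0,0]}'; python3 -m creep '{"hand":[28,28,28,28,28],"delta_pos":[[0,0,0.003],[0,0,0.003],[0,0,0.002],[0,0,0.001],[0,0,0]],"turn":[0,0,0,0,0]}';python3 go.py
```

```text
clock: 18.7
tcp_pos: [0.6209, 0.0238, 0.0929]
orientation: [-0.001, 0.001, 1.0, 0.0]
wrist_force: [-0.1, -0.7, -1.0]
finger_gap: 0.0344
clock: 19.12
tcp_pos: [0.6219, 0.0239, 0.0873]
orientation: [0.0, 0.0, 1.0, 0.0]
wrist_force: [-0.0, 0.3, -0.3]
finger_gap: 0.0347
t 19.12 tcp [621.9  23.9  87.3] gap 34.7 yhead 89.96 tilt 0.03 F [-0.   0.3 -0.3]
```

```bash
python3 -m creep '{"hand":[28,28,28,28,28],"delta_pos":[[0,0,0.002],[0,0,0.001],[0,0,0.001],[0,0,0],[0,0,0]],"turn":[0,0,0,0,0]}';python3 -m creep '{"hand":[28,28,28,28,28],"delta_pos":[[0,0,0.001],[0,0,0],[0,0,0],[0,0,0],[0,0,0]],"turn":[0,0,0,0,0]}';python3 -m creep '{"hand":[28,28,28,28,28],"delta_pos":[[0,0,0.001],[0,0,0],[0,0,0],[0,0,0],[0,0,0]],"turn":[0,0,0,0,0]}'
```

```text
clock: 19.53
tcp_pos: [0.6216, 0.0239, 0.0838]
orientation: [-0.0, 0.0, 1.0, 0.0]
wrist_force: [1.2, 1.1, -1.2]
finger_gap: 0.0344
clock: 19.95
tcp_pos: [0.6217, 0.0239, 0.083]
orientation: [0.0, 0.0, 1.0, 0.0]
wrist_force: [0.3, -0.4, -1.4]
finger_gap: 0.0344
clock: 20.37
tcp_pos: [0.6217, 0.0239, 0.0822]
orientation: [0.0, 0.0, 1.0, 0.0]
wrist_force: [0.2, 0.3, -0.1]
finger_gap: 0.0345
```

```bash
python3 -m creep '{"hand":[28,28,28,28,28],"delta_pos":[[0,0,0.001],[0,0,0],[0,0,0],[0,0,0],[0,0,0]],"turn":[0,0,0,0,0]}';python3 -m creep '{"hand":[28,28,28,28,28],"delta_pos":[[0,0,0.0005],[0,0,0],[0,0,0],[0,0,0],[0,0,0]],"turn":[0,0,0,0,0]}'
```

```text
clock: 20.78
tcp_pos: [0.6219, 0.0239, 0.0818]
orientation: [0.0, 0.0, 1.0, 0.0]
wrist_force: [-0.8, 0.9, 3.7]
finger_gap: 0.0347
clock: 21.2
tcp_pos: [0.6219, 0.0239, 0.0818]
orientation: [0.0, 0.0, 1.0, 0.0]
wrist_force: [-1.0, 0.4, 6.3]
finger_gap: 0.0348
```

```bash
python3 -m creep '{"hand":[45,70,85,85,85],"delta_pos":[[0,0,0],[0,0,0],[0,0,0],[0,0,0],[0,0,-0.01]],"turn":[0,0,0,0,0]}';python3 -m creep '{"hand":[85,85,85,85,85],"delta_pos":[[0,0,-0.02],[0,0,-0.03],[0,0,-0.03],[0,0,-0.02],[0,0,-0.01]],"turn":[0,0,0,0,0]}'; python3 - <<'E'
from m import *
for n in('wrist','scene'):
    c=cam(n,n+'10.png');W=cloud(c)
    m=np.hypot(W[...,0]-.62,W[...,1]-.023)<.06
    q=W[m&(W[...,2]>.088)&(W[...,2]<.104)];e=cv2.minEnclosingCircle((q[:,:2]*1000).astype(np.float32)); print(n,e,np.median(q[:,2]))
E
python3 go.py 545 -387 90
```

```text
clock: 21.62
tcp_pos: [0.6203, 0.024, 0.0873]
orientation: [-0.002, 0.0, 1.0, 0.0]
wrist_force: [-0.4, 0.2, -0.0]
finger_gap: 0.0851
clock: 22.03
tcp_pos: [0.623, 0.0238, 0.1804]
orientation: [0.002, 0.0, 1.0, -0.0]
wrist_force: [0.4, 0.2, 0.4]
finger_gap: 0.0848
wrist ((622.431640625, 22.635047912597656), 17.99256134033203) 0.09641812620345948
scene ((622.0946655273438, 24.34112548828125), 18.995952606201172) 0.0951295851818108
t 22.13 tcp [622.8  23.8 179.1] gap 84.9 yhead 89.95 tilt 0.21 F [1.  0.1 0. ]
units total [ 0.0972 -0.5136  0.1111]
```

View pics/wrist10.png

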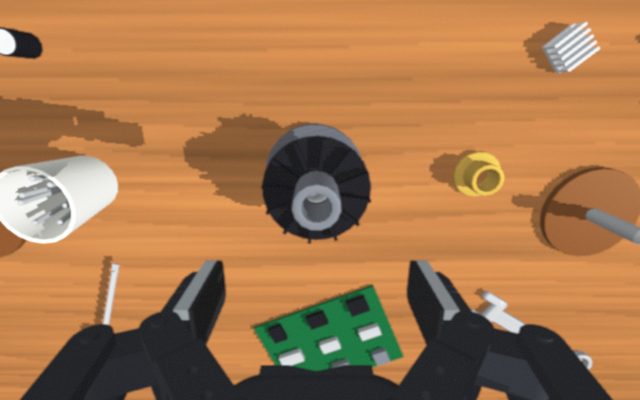

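Fan is seated (top 95–96 mm, centred). Now the gear; I'll pass the cup high.

```bash
python3 -m creep '{"hand":[85,85,85,85,85],"delta_pos":[[0.008,-0.045,0],[0.01,-0.05,0],[0.01,-0.05,0],[0.01,-0.05,0],[0.01,-0.05,0]],"turn":[0,0,0,0,0]}'; python3 -m creep '{"hand":[85,85,85,85,85],"delta_pos":[[0.01,-0.05,0],[0.01,-0.05,0],[0.01,-0.05,0.005],[0.01,-0.05,0.01],[0.008,-0.04,0.015]],"turn":[0,0,0,0,0]}';python3 -m creep '{"hand":[85,85,85,85,85],"delta_pos":[[0,-0.0286,0.035],[0,0,0.035],[0,0,0],[0,0,0],[0,0,0]],"turn":[0,0,0,0,0]}'; python3 go.py 545 -387 12;python3 wl.py gear_c 8 11 21 545 -387 40 w11.png
```

```text
clock: 22.55
tcp_pos: [0.5817, -0.1732, 0.1753]
orientation: [-0.001, 0.0, 1.0, 0.001]
wrist_force: [1.6, -0.2, 0.7]
finger_gap: 0.0849
clock: 22.97
tcp_pos: [0.5435, -0.367, 0.1521]
orientation: [-0.0, 0.001, 1.0, -0.0]
wrist_force: [1.3, 0.1, 0.1]
finger_gap: 0.0847
clock: 23.38
tcp_pos: [0.5446, -0.3861, 0.0972]
orientation: [-0.0, -0.0, 1.0, 0.0]
wrist_force: [0.1, -0.8, 0.3]
finger_gap: 0.0849
t 23.38 tcp [ 544.6 -386.1   97.2] gap 84.9 yhead 90.0 tilt 0.06 F [ 0.1 -0.8  0.3]
units total [-0.0006 -0.0013  0.1065]
net 0.57 [209. 316.] [ 546.5 -387.2]
3096 enc ((547.28125, -389.39837646484375), 26.915746688842773) ext mid [ 546.1 -389.3   14.9]
```

View pics/w11.png

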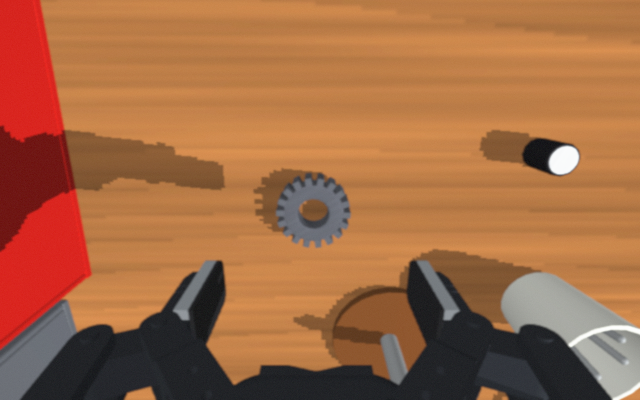

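```bash
python3 -m creep '{"hand":[85,85,85,85,85],"delta_pos":[[-0.0012,-0.0013,0.027],[0,0,0.035],[0,0,0.025],[0,0,0.015],[0,0,0.0056]],"turn":[0,0,0,0,0]}'; python3 -m creep '{"hand":[60,45,45,45,45],"delta_pos":[[0,0,0],[0,0,0],[0,0,0],[0,0,0],[0,0,0]],"turn":[0,0,0,0,0]}' 40; python3 -m creep '{"hand":[45,45,45,45,45],"delta_pos":[[0,0,0],[0,0,0],[0,0,0],[0,0,0],[0,0,0]],"turn":[0,0,0,0,0]}'; python3 go.py
```

```text
clock: 23.9
tcp_pos: [0.5454, -0.3868, 0.0102]
orientation: [-0.0, -0.0, 1.0, 0.0]
wrist_force: [-0.7, 0.4, 0.8]
finger_gap: 0.0853
clock: 24.32
tcp_pos: [0.5467, -0.3887, 0.0133]
orientation: [0.001, 0.0, 1.0, -0.001]
wrist_force: [-0.9, 1.2, 6.2]
finger_gap: 0.0508
clock: 24.73
tcp_pos: [0.5467, -0.3888, 0.0133]
orientation: [0.001, 0.0, 1.0, -0.001]
wrist_force: [-0.1, 2.2, 5.8]
finger_gap: 0.0509
t 24.73 tcp [ 546.7 -388.8   13.3] gap 50.9 yhead 89.96 tilt 0.21 F [-0.1  2.2  5.8]
```

```bash
python3 -m creep '{"hand":[45,45,45,45,45],"delta_pos":[[0,0,-0.01],[0,0,-0.03],[0,0,-0.05],[0,0,-0.05],[0,0,-0.05]],"turn":[0,0,0,0,0]}'; python3 -m creep '{"hand":[45,45,45,45,45],"delta_pos":[[0,0.02,-0.015],[0.003,0.04,0],[0.003,0.046,0],[0.003,0.046,0],[0.003,0.046,0]],"turn":[0,0,0,0,0]}';python3 -m creep '{"hand":[45,45,45,45,45],"delta_pos":[[0.003,0.05,0],[0.003,0.05,0],[0.003,0.05,0],[0.003,0.05,0],[0.003,0.05,0]],"turn":[0,0,0,0,0]}';python3 go.py 510.8 367 120
```

```text
clock: 25.15
tcp_pos: [0.5448, -0.3875, 0.1645]
orientation: [-0.001, 0.0, 1.0, 0.0]
wrist_force: [0.7, -1.2, -2.2]
finger_gap: 0.0507
clock: 25.57
tcp_pos: [0.5351, -0.2278, 0.1749]
orientation: [-0.0, 0.001, 1.0, 0.0]
wrist_force: [0.2, -0.3, -1.8]
finger_gap: 0.0509
clock: 25.98
tcp_pos: [0.5231, -0.0275, 0.175]
orientation: [-0.0, 0.001, 1.0, 0.0]
wrist_force: [0.5, 0.5, -2.8]
finger_gap: 0.0505
t 25.98 tcp [523.1 -27.5 175. ] gap 50.5 yhead 89.94 tilt 0.01 F [ 0.5  0.5 -2.8]
units total [0.0159 0.493  0.0688]
```

```bash
python3 -m creep '{"hand":[45,45,45,45,45],"delta_pos":[[0.002,0.05,0],[0.002,0.05,0],[0.002,0.05,0],[0.002,0.05,0],[0.002,0.05,0]],"turn":[0,0,0,0,0]}';python3 -m creep '{"hand":[45,45,45,45,45],"delta_pos":[[0.002,0.05,0],[0.002,0.05,0],[0.0019,0.05,0],[0,0.05,0],[0,0.043,0]],"turn":[0,0,0,0,0]}';python3 -m creep '{"hand":[45,45,45,45,45],"delta_pos":[[0,0,0.02],[0,0,0.03],[0,0,0.016],[0,0,0],[0,0,0]],"turn":[0,0,0,0,0]}';python3 go.py 510.8 367 120;python3 - <<'E'
from m import *
c=cam('wrist','w12.png')
print([(x['score'],np.round(x['location']),ray(c,*x['location'],.1165)) for x in env.pinpoint('wrist','gear_c')])
print([(x['score'],np.round(x['location']),ray(c,*x['location'],0)) for x in env.pinpoint('wrist','square_spindle')])
E
```

```text
clock: 26.4
tcp_pos: [0.5153, 0.1724, 0.1751]
orientation: [-0.0, 0.0, 1.0, -0.0]
wrist_force: [0.6, 1.2, -2.7]
finger_gap: 0.0508
clock: 26.82
tcp_pos: [0.5105, 0.3675, 0.1749]
orientation: [-0.0, -0.0, 1.0, 0.0]
wrist_force: [0.9, -0.3, -2.1]
finger_gap: 0.0508
clock: 27.23
tcp_pos: [0.5106, 0.3645, 0.1213]
orientation: [-0.001, 0.0, 1.0, -0.001]
wrist_force: [-0.4, -0.0, -2.6]
finger_gap: 0.0506
t 27.23 tcp [510.6 364.5 121.3] gap 50.6 yhead 89.97 tilt 0.15 F [-0.4 -0.  -2.6]
units total [-0.0003  0.0031  0.0017]
[(0.64, array([264., 321.]), array([0.50913011, 0.3660209 , 0.1165    ]))]
[(0.71, array([194., 318.]), array([0.51125668, 0.36464122, 0.        ]))]
```

View pics/w12.png

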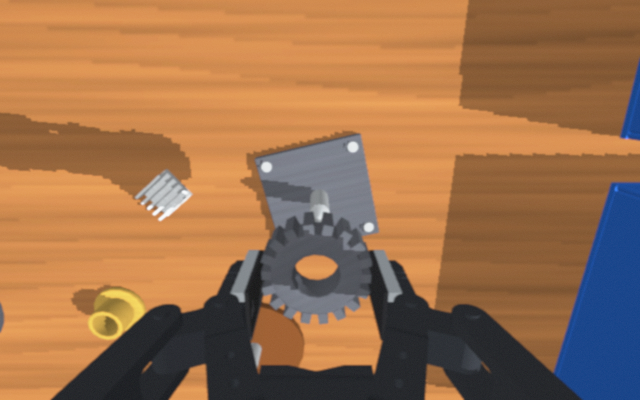

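Gear bore is at (266,317) and the post at col 320, so the post is about 2 mm to +y. Correcting, then lowering.

```bash
python3 -m creep '{"hand":[45,45,45,45,45],"delta_pos":[[-0.0008,0.0025,0.02],[0,0,0.025],[0,0,0.012],[0,0,0.005],[0,0,0]],"turn":[0,0,0,0,0]}';python3 go.py 511.3 367 30;python3 - <<'E'
from m import *
c=cam('wrist','w13.png');c=cam('scene','s13.png')
E
```

```text
clock: 27.8
tcp_pos: [0.5121, 0.3665, 0.0721]
orientation: [-0.001, 0.001, 1.0, -0.0]
wrist_force: [-0.3, -0.3, -2.4]
finger_gap: 0.0505
t 27.8 tcp [512.1 366.5  72.1] gap 50.5 yhead 89.94 tilt 0.07 F [-0.3 -0.3 -2.4]
units total [0.0009 0.0007 0.0527]
```

View pics/w13.png

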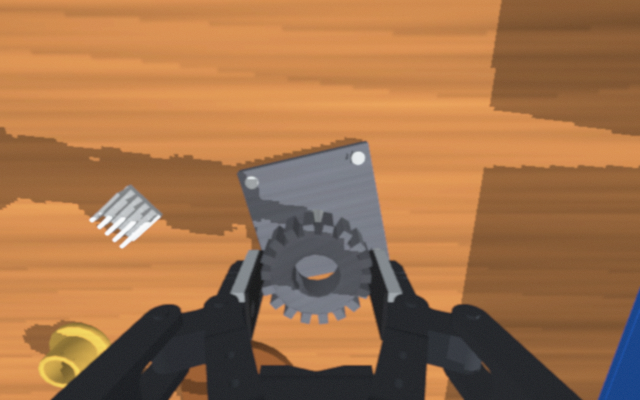

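```bash
python3 -m creep '{"hand":[45,45,45,45,45],"delta_pos":[[0,0.0004,0.008],[0,0,0.008],[0,0,0.006],[0,0,0.004],[0,0,0]],"turn":[0,0,0,0,0]}';python3 go.py;python3 - <<'E'
from m import *
c=cam('wrist','w14.png')
E
```

```text
clock: 28.32
tcp_pos: [0.5117, 0.3668, 0.0506]
orientation: [-0.001, 0.0, 1.0, -0.0]
wrist_force: [-0.0, -0.6, -2.1]
finger_gap: 0.0509
t 28.32 tcp [511.7 366.8  50.6] gap 50.9 yhead 89.95 tilt 0.11 F [-0.  -0.6 -2.1]
```

View pics/w14.png

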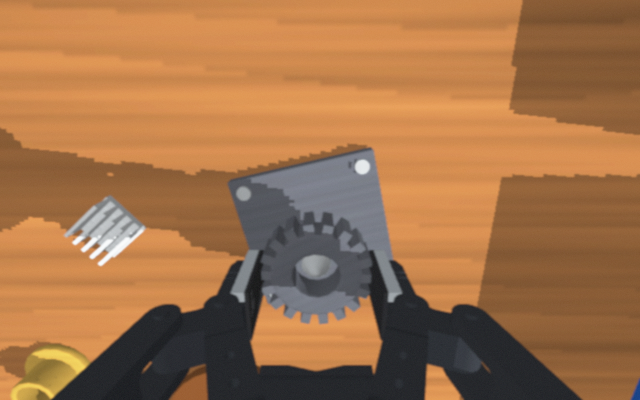

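The post tip is now in the bore at (265,318). Continuing down to contact.

```bash
python3 -m creep '{"hand":[45,45,45,45,45],"delta_pos":[[0,0,0.012],[0,0,0.01],[0,0,0.006],[0,0,0.003],[0,0,0.001]],"turn":[0,0,0,0,0]}';python3 -m creep '{"hand":[45,45,45,45,45],"delta_pos":[[0,0,0.001],[0,0,0],[0,0,0],[0,0,0],[0,0,0]],"turn":[0,0,0,0,0]}';python3 -m creep '{"hand":[45,45,45,45,45],"delta_pos":[[0,0,0.001],[0,0,0],[0,0,0],[0,0,0],[0,0,0]],"turn":[0,0,0,0,0]}'
```

```text
clock: 28.78
tcp_pos: [0.5118, 0.3669, 0.0251]
orientation: [-0.001, 0.0, 1.0, -0.0]
wrist_force: [-0.2, -0.2, -2.0]
finger_gap: 0.0511
clock: 29.2
tcp_pos: [0.5126, 0.3674, 0.0257]
orientation: [0.0, 0.0, 1.0, 0.0]
wrist_force: [-0.5, 0.4, -2.2]
finger_gap: 0.0508
clock: 29.62
tcp_pos: [0.5124, 0.3672, 0.0245]
orientation: [0.0, 0.0, 1.0, 0.0]
wrist_force: [-0.6, -0.1, -2.2]
finger_gap: 0.0507
```

```bash
python3 -m creep '{"hand":[45,45,45,45,45],"delta_pos":[[0,0,0.001],[0,0,0],[0,0,0.001],[0,0,0],[0,0,0]],"turn":[0,0,0,0,0]}';python3 -m creep '{"hand":[45,45,45,45,45],"delta_pos":[[0,0,0.001],[0,0,0],[0,0,0],[0,0,0],[0,0,0]],"turn":[0,0,0,0,0]}';python3 -m creep '{"hand":[45,45,45,45,45],"delta_pos":[[0,0,0.001],[0,0,0],[0,0,0],[0,0,0],[0,0,0]],"turn":[0,0,0,0,0]}'
```

```text
clock: 30.03
tcp_pos: [0.5123, 0.3672, 0.0229]
orientation: [-0.0, 0.0, 1.0, 0.0]
wrist_force: [0.5, 0.3, -2.5]
finger_gap: 0.0506
clock: 30.45
tcp_pos: [0.5124, 0.3672, 0.0222]
orientation: [0.0, 0.0, 1.0, 0.0]
wrist_force: [0.4, 0.1, -2.7]
finger_gap: 0.0504
clock: 30.87
tcp_pos: [0.5125, 0.3673, 0.0215]
orientation: [0.0, 0.0, 1.0, 0.0]
wrist_force: [-1.2, 0.0, -2.4]
finger_gap: 0.0506
```

```bash
python3 -m creep '{"hand":[45,45,45,45,45],"delta_pos":[[0,0,0.001],[0,0,0],[0,0,0],[0,0,0],[0,0,0]],"turn":[0,0,0,0,0]}';python3 -m creep '{"hand":[45,45,45,45,45],"delta_pos":[[0,0,0.001],[0,0,0],[0,0,0],[0,0,0],[0,0,0]],"turn":[0,0,0,0,0]}'
```

```text
clock: 31.28
tcp_pos: [0.5126, 0.3673, 0.0213]
orientation: [0.0, 0.0, 1.0, 0.0]
wrist_force: [-2.2, -1.2, 5.1]
finger_gap: 0.0509
clock: 31.7
tcp_pos: [0.5126, 0.3673, 0.0213]
orientation: [0.001, 0.0, 1.0, 0.0]
wrist_force: [-3.2, -1.8, 9.4]
finger_gap: 0.0507
```

```bash
python3 -m creep '{"hand":[60,75,85,85,85],"delta_pos":[[0,0,0],[0,0,0],[0,0,0],[0,0,0],[0,0,-0.01]],"turn":[0,0,0,0,0]}';python3 -m creep '{"hand":[85,85,85,85,85],"delta_pos":[[0,0,-0.02],[0,0,-0.03],[0,0,-0.03],[0,0,-0.02],[0,0,-0.01]],"turn":[0,0,0,0,0]}'; python3 - <<'E'
from m import *
for n in('wrist','scene'):
    c=cam(n,n+'15.png');W=cloud(c)
    m=np.hypot(W[...,0]-.511,W[...,1]-.367)<.05
    q=W[m&(W[...,2]>.019)&(W[...,2]<.029)];e=cv2.minEnclosingCircle((q[:,:2]*1000).astype(np.float32)); print(n,e,np.median(q[:,2]))
E
python3 go.py 620.3 182.8 90
```

```text
clock: 32.12
tcp_pos: [0.5113, 0.3665, 0.0261]
orientation: [-0.001, 0.0, 1.0, -0.001]
wrist_force: [-0.3, -1.5, 0.0]
finger_gap: 0.0852
clock: 32.53
tcp_pos: [0.5138, 0.368, 0.1191]
orientation: [0.002, 0.0, 1.0, 0.001]
wrist_force: [-0.3, 0.2, 0.2]
finger_gap: 0.0846
wrist ((513.1543579101562, 365.9374694824219), 26.92049217224121) 0.02466443950656451
scene ((513.1578979492188, 366.2427673339844), 28.165523529052734) 0.023823059219489462
t 32.63 tcp [513.5 367.8 117.8] gap 84.7 yhead 89.96 tilt 0.21 F [ 0.6  0.5 -0.6]
units total [-0.1335 -0.2313  0.0347]
```

View pics/wrist15.png

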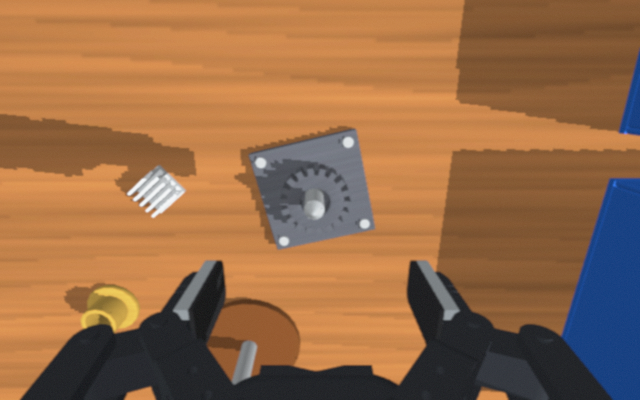

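Gear is seated (top about 24 mm). Now the bush.

```bash
python3 -m creep '{"hand":[85,85,85,85,85],"delta_pos":[[-0.021,-0.038,0],[-0.024,-0.042,0],[-0.024,-0.042,0],[-0.024,-0.042,0],[-0.024,-0.042,0]],"turn":[0,0,0,0,0]}'; python3 -m creep '{"hand":[85,85,85,85,85],"delta_pos":[[-0.018,-0.025,0.01],[0,0,0.015],[0,0,0],[0,0,0],[0,0,0]],"turn":[0,0,0,0,0]}';python3 go.py 620.3 182.8 20;python3 wl.py bush_c 13 22 30 620 182 28 w16.png
```

```text
clock: 33.05
tcp_pos: [0.6055, 0.2007, 0.114]
orientation: [-0.001, 0.0, 1.0, -0.0]
wrist_force: [0.4, -0.5, -0.3]
finger_gap: 0.0849
clock: 33.47
tcp_pos: [0.6193, 0.1828, 0.095]
orientation: [-0.001, -0.0, 1.0, -0.0]
wrist_force: [0.2, 0.2, 0.3]
finger_gap: 0.0852
t 33.47 tcp [619.3 182.8  95. ] gap 85.2 yhead 90.0 tilt 0.11 F [0.2 0.2 0.3]
units total [-0.0015 -0.0001  0.0938]
net 0.72 [214. 316.] [622.1 181.8]
768 enc ((621.756591796875, 180.95938110351562), 14.927155494689941) ext mid [621.5 180.9  25.2]
```

View pics/w16.png

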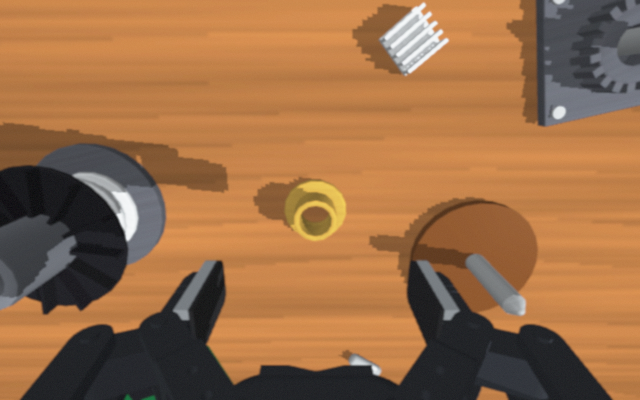

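```bash
python3 -m creep '{"hand":[85,85,85,85,85],"delta_pos":[[-0.002,0,0.025],[0,0,0.03],[0,0,0.02],[0,0,0.013],[0,0,0.0055]],"turn":[0,0,0,0,0]}'; python3 -m creep '{"hand":[50,22,22,22,22],"delta_pos":[[0,0,0],[0,0,0],[0,0,0],[0,0,0],[0,0,0]],"turn":[0,0,0,0,0]}' 40; python3 -m creep '{"hand":[22,22,22,22,22],"delta_pos":[[0,0,0],[0,0,0],[0,0,0],[0,0,0],[0,0,0]],"turn":[0,0,0,0,0]}'; python3 go.py
```

```text
clock: 33.98
tcp_pos: [0.6206, 0.183, 0.0196]
orientation: [-0.001, -0.0, 1.0, -0.0]
wrist_force: [-0.5, 0.8, -0.4]
finger_gap: 0.085
clock: 34.4
tcp_pos: [0.6228, 0.1824, 0.0224]
orientation: [0.001, 0.0, 1.0, 0.0]
wrist_force: [0.2, 0.4, 0.9]
finger_gap: 0.0277
clock: 34.82
tcp_pos: [0.6229, 0.1825, 0.0224]
orientation: [0.001, 0.0, 1.0, 0.0]
wrist_force: [-0.6, -0.1, 6.0]
finger_gap: 0.028
t 34.82 tcp [622.9 182.5  22.4] gap 28.0 yhead 89.95 tilt 0.14 F [-0.6 -0.1  6. ]
```

```bash
python3 -m creep '{"hand":[22,22,22,22,22],"delta_pos":[[0,0,-0.01],[0,0,-0.025],[0,0,-0.037],[0,0,-0.037],[0,0,-0.026]],"turn":[0,0,0,0,0]}'; python3 -m creep '{"hand":[22,22,22,22,22],"delta_pos":[[0.018,0.032,0],[0.024,0.041,0],[0.024,0.041,0],[0.024,0.041,0],[0.024,0.041,0]],"turn":[0,0,0,0,0]}';python3 -m creep '{"hand":[22,22,22,22,22],"delta_pos":[[0.0236,0.0346,0],[0,0,0],[0,0,0],[0,0,0],[0,0,0]],"turn":[0,0,0,0,0]}'; python3 go.py 512.5 367 130; python3 - <<'E'
from m import *
c=cam('wrist','w17.png')
print([(x['score'],np.round(x['location']),ray(c,*x['location'],.122)) for x in env.pinpoint('wrist','bush_c')])
print([(x['score'],np.round(x['location']),ray(c,*x['location'],0)) for x in env.pinpoint('wrist','square_spindle')])
E
```

```text
clock: 35.23
tcp_pos: [0.6222, 0.1823, 0.1316]
orientation: [0.001, 0.0, 1.0, 0.0]
wrist_force: [0.8, 0.5, -0.0]
finger_gap: 0.0275
clock: 35.65
tcp_pos: [0.5296, 0.3401, 0.1291]
orientation: [-0.0, 0.001, 1.0, -0.0]
wrist_force: [0.8, 0.3, -1.3]
finger_gap: 0.0275
clock: 36.07
tcp_pos: [0.5125, 0.3659, 0.129]
orientation: [0.0, 0.001, 1.0, -0.0]
wrist_force: [-0.4, -0.7, -2.1]
finger_gap: 0.0276
t 36.07 tcp [512.5 365.9 129. ] gap 27.6 yhead 89.88 tilt 0.02 F [-0.4 -0.7 -2.1]
units total [ 0.      0.0013 -0.0013]
[(0.67, array([262., 317.]), array([0.51089843, 0.3655028 , 0.122     ]))]
[(0.77, array([191., 315.]), array([0.51324065, 0.36440108, 0.        ]))]
```

View pics/w17.png

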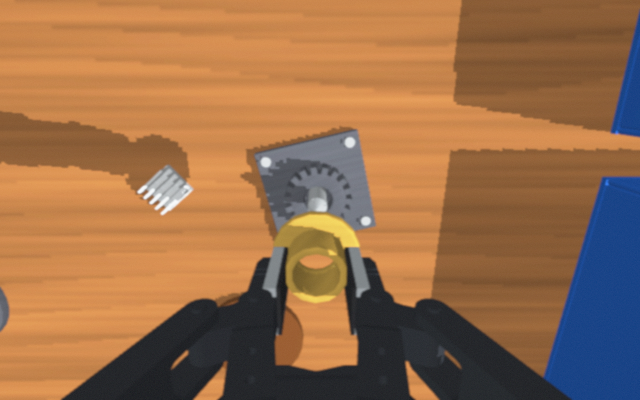

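Bush (bore (270,317)) is lined up with the post (col 318). Lowering.

```bash
python3 -m creep '{"hand":[22,22,22,22,22],"delta_pos":[[0,0.001,0.02],[0,0,0.025],[0,0,0.018],[0,0,0.009],[0,0,0.007]],"turn":[0,0,0,0,0]}'; python3 go.py;python3 - <<'E'
from m import *
c=cam('wrist','w18.png')
E
```

```text
clock: 36.63
tcp_pos: [0.5119, 0.3667, 0.0647]
orientation: [-0.001, 0.001, 1.0, -0.0]
wrist_force: [0.9, -0.6, -0.9]
finger_gap: 0.0276
t 36.63 tcp [511.9 366.7  64.7] gap 27.6 yhead 89.88 tilt 0.09 F [ 0.9 -0.6 -0.9]
```

View pics/w18.png

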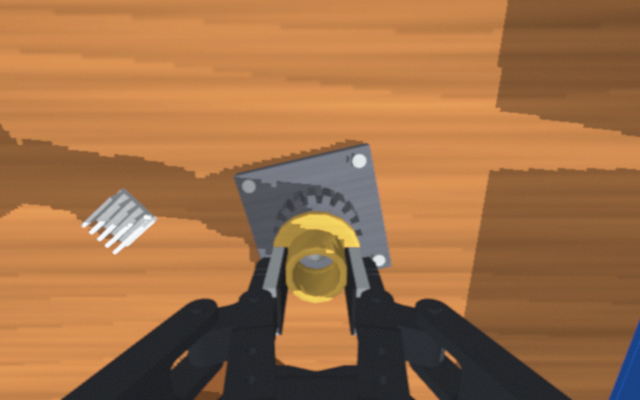

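The post tip shows inside the bore at (258,317), with no force. Continuing down.

```bash
python3 -m creep '{"hand":[22,22,22,22,22],"delta_pos":[[0,0,0.007],[0,0,0.006],[0,0,0.004],[0,0,0.002],[0,0,0]],"turn":[0,0,0,0,0]}'; python3 -m creep '{"hand":[22,22,22,22,22],"delta_pos":[[0,0,0.001],[0,0,0],[0,0,0],[0,0,0],[0,0,0]],"turn":[0,0,0,0,0]}';python3 -m creep '{"hand":[22,22,22,22,22],"delta_pos":[[0,0,0.001],[0,0,0],[0,0,0],[0,0,0],[0,0,0]],"turn":[0,0,0,0,0]}'
```

```text
clock: 37.1
tcp_pos: [0.5118, 0.3677, 0.0504]
orientation: [-0.0, 0.0, 1.0, -0.0]
wrist_force: [-0.5, -0.1, -0.5]
finger_gap: 0.0277
clock: 37.52
tcp_pos: [0.512, 0.3677, 0.0499]
orientation: [0.0, 0.0, 1.0, 0.0]
wrist_force: [1.0, 0.2, -1.3]
finger_gap: 0.0275
clock: 37.93
tcp_pos: [0.5119, 0.3677, 0.0489]
orientation: [-0.0, 0.0, 1.0, 0.0]
wrist_force: [-0.6, 0.2, -1.3]
finger_gap: 0.0274
```

```bash
python3 -m creep '{"hand":[22,22,22,22,22],"delta_pos":[[0,0,0.001],[0,0,0],[0,0,0.001],[0,0,0],[0,0,0]],"turn":[0,0,0,0,0]}'; python3 -m creep '{"hand":[22,22,22,22,22],"delta_pos":[[0,0,0.001],[0,0,0],[0,0,0],[0,0,0],[0,0,0]],"turn":[0,0,0,0,0]}'; python3 -m creep '{"hand":[22,22,22,22,22],"delta_pos":[[0,0,0.001],[0,0,0],[0,0,0],[0,0,0],[0,0,0]],"turn":[0,0,0,0,0]}'
```

```text
clock: 38.35
tcp_pos: [0.5119, 0.3676, 0.0473]
orientation: [-0.0, 0.0, 1.0, 0.0]
wrist_force: [0.3, -0.2, -1.2]
finger_gap: 0.0278
clock: 38.77
tcp_pos: [0.5119, 0.3677, 0.0466]
orientation: [0.0, 0.0, 1.0, 0.0]
wrist_force: [-0.3, 0.7, -1.3]
finger_gap: 0.0277
clock: 39.18
tcp_pos: [0.512, 0.3678, 0.0464]
orientation: [0.0, 0.0, 1.0, 0.0]
wrist_force: [-2.0, -0.9, 5.9]
finger_gap: 0.0274
```

Contact at the predicted height. Releasing, lifting and checking everything.

```bash
python3 -m creep '{"hand":[40,65,85,85,85],"delta_pos":[[0,0,0],[0,0,0],[0,0,0],[0,0,0],[0,0,-0.01]],"turn":[0,0,0,0,0]}';python3 -m creep '{"hand":[85,85,85,85,85],"delta_pos":[[0,0,-0.02],[0,0,-0.03],[0,0,-0.03],[0,0,-0.03],[0,0,-0.03]],"turn":[0,0,0,0,0]}';python3 -m creep '{"hand":[85,85,85,85,85],"delta_pos":[[0.03,0,-0.03],[0.04,0,-0.02],[0.04,0,0],[0.04,0,0],[0,0,0]],"turn":[0,0,0,0,0]}'; python3 - <<'E'
from m import *
for n in('top','scene'):
    c=cam(n,n+'20.png');W=cloud(c)
    for k,(g,lo,hi) in dict(sq_flange=((.512,.367),.027,.034),sq_top=((.512,.367),.045,.0505),fan_top=((.621,.0235),.088,.104),fan_disc=((.621,.0235),.052,.068),pulley=((.621,.0235),.024,.032),cup=((.628,-.202),.06,.08)).items():
        m=np.hypot(W[...,0]-g[0],W[...,1]-g[1])<.06
        q=W[m&(W[...,2]>lo)&(W[...,2]<hi)]
        if len(q)>5: e=cv2.minEnclosingCircle((q[:,:2]*1000).astype(np.float32)); print(n,k,len(q),np.round(e[0],1),round(e[1],1),round(np.median(q[:,2])*1000,1))
E
python3 go.py
```

```text
clock: 39.6
tcp_pos: [0.5108, 0.367, 0.0522]
orientation: [-0.001, 0.0, 1.0, -0.001]
wrist_force: [-0.4, 0.0, -0.6]
finger_gap: 0.0844
clock: 40.02
tcp_pos: [0.5119, 0.3677, 0.1674]
orientation: [0.0, 0.0, 1.0, 0.0]
wrist_force: [0.7, 0.3, -0.4]
finger_gap: 0.0851
clock: 40.43
tcp_pos: [0.3863, 0.3671, 0.2068]
orientation: [-0.002, -0.001, 1.0, -0.0]
wrist_force: [0.1, 0.2, 0.2]
finger_gap: 0.0848
top sq_flange 134 [508.5 368.8] 22.5 29.3
top sq_top 77 [508.3 368.9] 15.3 48.3
top fan_top 137 [619.8  25.6] 17.9 94.8
top fan_disc 954 [620.2  25.7] 46.0 54.7
top cup 188 [ 627.8 -201.5] 33.0 67.7
scene sq_flange 151 [511.  366.7] 23.8 30.0
scene sq_top 86 [510.7 367. ] 15.6 48.2
scene fan_top 170 [621.9  23.8] 18.4 95.2
scene fan_disc 923 [621.5  23.5] 46.5 56.5
scene cup 281 [ 628.9 -202.8] 34.2 66.5
t 40.53 tcp [391.1 368.  206.8] gap 84.9 yhead 90.05 tilt 0.08 F [0.1 0.9 0.8]
```

View pics/scene20.png

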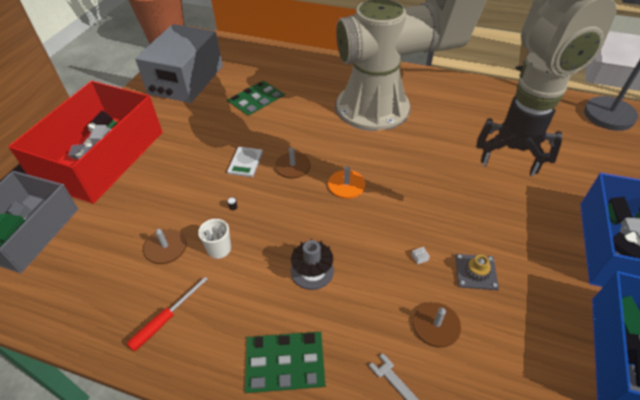

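View pics/top20.png

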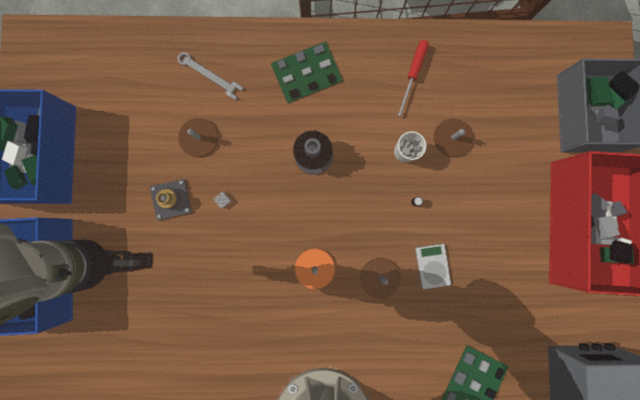

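Both stacks are upright at the expected heights (scene: fan (255,312), bush (265,480)), the cup stands at (238,215), and the gripper is open and clear. Handing in.

```bash
python3 -c "
from workcell import env; print(env.hand_in())"; python3 go.py
```

```text
the job is handed in; nothing more can be done
None
the job is handed in; nothing more can be done
```

The parts are kitted and the job is handed in, at about 41 s of the 131 s allowed; handing in gave no verdict. On the round spindle (the dark steel foot) are the belt pulley, then the sleeve, then the fan wheel. On the square spindle are the gear, then the flanged bush. I lowered each part until the wrist sensor felt contact (readings up to about 9 N), then let go.

**Last checks, from camera depth:**

| Check | Measured | Expected |
|---|---|---|
| Pulley top, after placing | 28.4 mm | 28 mm |
| Sleeve top, after placing | 52 mm | 52 mm |
| Fan hub top | 95 mm | 96 mm |
| Gear top, after placing | 24 mm | 24 mm |
| Bush flange top | 29–30 mm | 30 mm |
| Bush top | 48 mm | 50 mm |

- **Centring:** In each camera the fan and bush are within about 2 mm of the post; the pulley, sleeve and gear were too when placed. The lower parts are now hidden, so I did not measure them again.
- **Uprightness:** I judged this from the pictures and the matching heights, not from a tilt measurement.
- **Cup and gripper:** The cup stands where it was, and the gripper is open and clear.

**Disagreements:**
- The top and scene cameras differ by about 2 mm in position, in line with the stated calibration.
- The bush top reads about 2 mm low in both cameras. The fitted neck band was cut off near 50 mm, which probably explains it.

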